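# Make up the match kit and the bat-care kit

### The job

Make up the two kits from the stock on the shelf: the match kit on the green board is one pink ball in the ring seat and both maple bails, each lying along one of the two dark bail-shaped outlines; the bat-care kit on the yellow board is one pink ball in the ring seat and the blue cone standing upright, centred on the dark round mark. Leave the third ball in a seat of the acrylic tray.

Things in the scene. Friction and masses are not known exactly. Their poses are not given: they have to be found in the camera images.
- ball_a: Pink ball, 66 mm diameter, 140 g, dark seam band around it; origin at its centre, axes of no meaning. One of three alike and interchangeable. At the start it sits in a seat of the acrylic tray.
- ball_b: Pink ball, 66 mm diameter, 140 g, dark seam band around it; origin at its centre, axes of no meaning. One of three alike and interchangeable. At the start it sits in a seat of the acrylic tray.
- ball_c: Pink ball, 66 mm diameter, 140 g, dark seam band around it; origin at its centre, axes of no meaning. One of three alike and interchangeable. At the start it sits in a seat of the acrylic tray.
- bail_a: Maple bail, one of two alike and interchangeable, 35 g: a stick 109 mm long along its x axis, with a barrel 54 mm long, 16 mm wide and high in the middle and 9 mm spigots at both ends; flats on the barrel keep it from rolling. Origin at the barrel's middle, 8 mm above what it lies on. Either way round is the same. Starts lying on the shelf (z = 0).
- bail_b: Maple bail, one of two alike and interchangeable, 35 g: a stick 109 mm long along its x axis, with a barrel 54 mm long, 16 mm wide and high in the middle and 9 mm spigots at both ends; flats on the barrel keep it from rolling. Origin at the barrel's middle, 8 mm above what it lies on. Either way round is the same. Starts lying on the shelf (z = 0).
- cone: Blue hard silicone grip cone, 110 mm tall, 120 g, standing upright on the shelf at the start: foot 60 mm in diameter up to 12 mm, tapering to 35 mm diameter at 72 mm height and 32 mm at the flat top. Origin at the centre of its underside, z up along its axis.
- green_board: Green fixed board, 250 mm (x) by 170 mm (y), flat top 12 mm above its origin (centre of underside), no rim. White ring seat for a ball (outer diameter 58, inner 46, 8 mm high) centred at x = +75 mm, y = 0; a seated ball's centre is 45 mm above the origin. Two dark painted bail outlines lie along the y direction, centred at x = -22 mm and x = -90 mm, y = 0.
- yellow_board: Yellow fixed board, 250 mm (x) by 170 mm (y), flat top 12 mm above its origin (centre of underside), no rim. White ring seat for a ball (outer diameter 58, inner 46, 8 mm high) centred at x = +75 mm, y = 0; a seated ball's centre is 45 mm above the origin. A dark round mark painted flat on the top, 74 mm in diameter, has its centre at x = -60 mm, y = 0.
- ball_tray: Clear acrylic stock tray, fixed, 130 mm (x) by 270 mm (y), floor 4 mm above its origin (centre of underside), rim 8 mm high. Three ring seats (58 mm outer diameter, 8 mm high) in a row at y = -85, 0, +85 mm, x = 0; a seated ball's centre is 37 mm above the origin. Balls are 19 mm apart along the row, free on both sides across it.
Things that resemble listed ones, but are neither listed nor needed, are in the scene too. What is shaped like the ball_a but purple or turquoise is not meant.

How it is judged:
At the end, for the whole second after the job is handed in: A ball rests in each board's ring seat (10 mm), a third in a tray seat; a bail lies on each green-board outline (13 mm across, 15 mm along, 15 degrees); the cone stands upright (0.1 rad) on the yellow board's mark (15 mm in each board axis); all at rest (((x of ball_a in the frame of green_board between 0.065 and 0.085 m and y of ball_a in the frame of green_board between -0.01 and 0.01 m and z of ball_a in the frame of green_board between 0.039 and 0.051 m) or (x of ball_b in the frame of green_board between 0.065 and 0.085 m and y of ball_b in the frame of green_board between -0.01 and 0.01 m and z of ball_b in the frame of green_board between 0.039 and 0.051 m) or (x of ball_c in the frame of green_board between 0.065 and 0.085 m and y of ball_c in the frame of green_board between -0.01 and 0.01 m and z of ball_c in the frame of green_board between 0.039 and 0.051 m)) and ((x of ball_a in the frame of yellow_board between 0.065 and 0.085 m and y of ball_a in the frame of yellow_board between -0.01 and 0.01 m and z of ball_a in the frame of yellow_board between 0.039 and 0.051 m) or (x of ball_b in the frame of yellow_board between 0.065 and 0.085 m and y of ball_b in the frame of yellow_board between -0.01 and 0.01 m and z of ball_b in the frame of yellow_board between 0.039 and 0.051 m) or (x of ball_c in the frame of yellow_board between 0.065 and 0.085 m and y of ball_c in the frame of yellow_board between -0.01 and 0.01 m and z of ball_c in the frame of yellow_board between 0.039 and 0.051 m)) and ((x of ball_a in the frame of ball_tray between -0.012 and 0.012 m and y of ball_a in the frame of ball_tray between -0.1 and 0.1 m and z of ball_a in the frame of ball_tray between 0.031 and 0.043 m) or (x of ball_b in the frame of ball_tray between -0.012 and 0.012 m and y of ball_b in the frame of ball_tray between -0.1 and 0.1 m and z of ball_b in the frame of ball_tray between 0.031 and 0.043 m) or (x of ball_c in the frame of ball_tray between -0.012 and 0.012 m and y of ball_c in the frame of ball_tray between -0.1 and 0.1 m and z of ball_c in the frame of ball_tray between 0.031 and 0.043 m)) and (((x of bail_a in the frame of green_board between -0.035 and -0.009 m and y of bail_a in the frame of green_board between -0.015 and 0.015 m and z of bail_a in the frame of green_board between 0.014 and 0.026 m and angle between the x axis of bail_a and the y axis of green_board, either way round below 0.26 rad) and (x of bail_b in the frame of green_board between -0.103 and -0.077 m and y of bail_b in the frame of green_board between -0.015 and 0.015 m and z of bail_b in the frame of green_board between 0.014 and 0.026 m and angle between the x axis of bail_b and the y axis of green_board, either way round below 0.26 rad)) or ((x of bail_a in the frame of green_board between -0.103 and -0.077 m and y of bail_a in the frame of green_board between -0.015 and 0.015 m and z of bail_a in the frame of green_board between 0.014 and 0.026 m and angle between the x axis of bail_a and the y axis of green_board, either way round below 0.26 rad) and (x of bail_b in the frame of green_board between -0.035 and -0.009 m and y of bail_b in the frame of green_board between -0.015 and 0.015 m and z of bail_b in the frame of green_board between 0.014 and 0.026 m and angle between the x axis of bail_b and the y axis of green_board, either way round below 0.26 rad))) and x of cone in the frame of yellow_board between -0.075 and -0.045 m and y of cone in the frame of yellow_board between -0.015 and 0.015 m and z of cone in the frame of yellow_board between 0.006 and 0.018 m and angle between cone's own z axis and vertical below 0.1 rad and linear speed of each of ball_a, ball_b, ball_c, bail_a, bail_b, cone below 0.02 m/s); the robot touches nothing.
It also fails if it takes over 128 s, if anything falls off the work surface, if the arm or the gripper's body presses on something with over 40 N, if the wrist force passes 120 N, or if a joint passes its speed limit or range.

### The arm

A 6-joint arm with a two-finger parallel gripper is mounted at the origin on the work surface. World frame = base frame: x ahead of the robot, y to its left, z up, the work surface at z = 0. Lengths are in m, angles in rad, forces in N, time in s.
With the tool pointing down it reaches from about 0.375 to 0.975 m from the base axis. Payload 3.8 kg.
Tool frame: the origin (TCP) lies between the finger pads; the fingertips stand 22 mm ahead of it and the grasp point (between the pads) lies 3 mm ahead of it (bot.finger_overhang is the distance from the TCP to the fingertips, in m); x points along the fingers, y is the direction in which the jaws open and shut, and the axes are right-handed (so a half turn about x gives the same grasp; the last joint's range is limited). The gripper opens to 85 mm and grips with 20 to 120 N. Pads are 22 mm wide; open, the fingers measure 114 mm over their backs; the gripper's body (76 mm by 85 mm) begins 54 mm behind the grasp point. The pads swing forward as they close: fully open they stand 13 mm farther back than shut.
Start: joints at [-1.258, 0.264, 1.604, -0, 1.274, -0.037], TCP at [0.231, -0.634, 0.214] pointing down, gripper open.
Joint ranges: [-2.63, 2.63], [-0.94, 2.18], [0.31, 2.57], [-1.31, 4.45], [0, 2.66], [-2.55, 2.55]. Speed limits (rad/s): [2.57, 2.57, 3.14, 3.14, 3.14, 3.14].

### API

Orientations are given as a rotation vector (axis times angle).
In Python, from workcell import bot gives the robot as it stands. The module is installed in compiled form; this text tells all that it offers.
- The arm moves only by the tool arm_command, never from a script. Its argument "series" is a list that holds one entry, the list of rows, each a list of 7 numbers: the turn, a rotation vector about the tool's x, y, z in rad, then the shift along the tool's x, y, z in cm, then the opening, from 0 (shut) to 1 (fully open). In form: [[[rx, ry, rz, x, y, z, grip], ...]]. A call has 1 to 10 rows; each row shifts and turns the pose as measured when the row begins, along the tool's axes as they then stand; what a row does not reach is not made up. A row lasts 1/10 s, in which the tool goes at most 50 mm and 8.59 degrees, less where a joint would pass 70% of its speed; a pose out of reach is approached as far as the arm can. A call is refused whole if a number of a shift passes 5 or a number of a turn 0.15, either way. A call with a gripper value outside its range is refused whole. The fingers move at their own pace and stop on an object; "newtons" is the grip in N (left out, the last holds). Time passes only in rows, so rows that do not move let the fingers close. It gives the time, the measured TCP pose, the force and the opening at its end, in the units of the state.
- bot.read_state(): the state, without advancing time (a new reading comes with each control period).
- bot.read_camera(name): name is "side" or "top" or "wrist"; returns (picture, depth): 480x640x3 uint8, blue, green, red; 480x640 float32, m along the optical axis (not along the pixel's ray), 0 where there is no reading.
- bot.camera_info(name): a dict with "K" (3x3 intrinsics, pixels), "extrinsics" (4x4, takes a point from camera to world coordinates). Camera axes: x right, y down, z forward; pixel columns grow to the right and rows downward; lengths in m; the calibration is good to about 2 mm. A picture is of the moment at which its call begins: read the wrist's pose just before it. camera_info takes no time and is no camera call; for the wrist camera it gives the pose at the moment of the call.
- bot.finish_job(): hands the job in, once; it reports no verdict.
The state is a dict: "time": time; "q": joint angles; "joint_vel": joint speeds; "joint_torque": joint torques, N m; "tool_pos": TCP position; "tcp_rot": TCP orientation; "wrist_force": force on the tool from outside, world axes, zero at the start; "torque": the same for the moment, N m; "width": opening from 0.0 (shut) to 1.0 (fully open).
Only numpy, scipy, OpenCV 4.12 (cv2) and the standard library are available. Lean on these libraries where they do the work, as an engineer would, in place of code of your own. Each camera call takes 0.05 s, during which the arm holds its last target.

## Working session

There is one attempt and no reset: what is moved stays moved. The work goes in short steps, Python scripts to look and compute and a tool call to move; the robot and the scene stay as the last step left them, time stands still between calls to the robot, and variables do not carry over. Pictures are saved under pics/ and viewed, and the job is handed in when it is done.

Besides the shell and the picture viewer there is one more tool, called as a command line: name --argument value ..., lists and objects as JSON in quotes. arm_command: Moves the arm, as the interface text tells. Its arguments: {"type":"object","properties":{"series":{"type":"array"},"newtons":{"type":"number"}},"required":["series"]}

```bash
mkdir -p pics; cat > h.py <<'E'
import numpy as np, cv2
from workcell import bot
def cam(n):
    i=bot.camera_info(n); p,d=bot.read_camera(n); return p,d,np.array(i["K"]),np.array(i["extrinsics"])
def ray(K,E,u,v):
    d=E[:3,:3]@np.linalg.inv(K)@np.array([u,v,1.0]); return E[:3,3],d
def onz(K,E,u,v,z):
    o,d=ray(K,E,u,v); return o+d*(z-o[2])/d[2]
def proj(K,E,P):
    c=np.linalg.inv(E)@np.append(P,1); p=K@c[:3]; return p[:2]/p[2]
E
python3 - <<'E'
from h import *
s=bot.read_state(); print({k:np.round(v,4) for k,v in s.items()})
for n in ("top","side","wrist"):
    p,d,K,E=cam(n); cv2.imwrite(f"pics/{n}0.png",p); np.savez(f"{n}0.npz",p=p,d=d,K=K,E=E)
    print(n,K.round(1).tolist(),E.round(3).tolist())
E
```

```text
{'time': np.float64(0.0), 'q': array([-1.2579,  0.2648,  1.6054,  0.    ,  1.2737, -0.0369]), 'joint_vel': array([ 0.0007, -0.0024,  0.0004, -0.0003, -0.0009, -0.0004]), 'joint_torque': array([ 1.50000e-03, -5.15106e+01, -3.67315e+01, -2.00000e-04,
        1.30000e-02, -0.00000e+00]), 'tool_pos': array([ 0.2311, -0.6334,  0.2125]), 'tcp_rot': array([ 2.0318,  0.3613, -2.0324]), 'wrist_force': array([-0.7425,  0.1616, -0.7816]), 'torque': array([ 0.0131, -0.0244, -0.032 ]), 'width': np.float64(0.9975)}
top [[505.7, 0.0, 318.9], [0.0, 505.7, 232.6], [0.0, 0.0, 1.0]] [[-0.022, -0.996, 0.085, 0.538], [-1.0, 0.024, 0.014, -0.006], [-0.016, -0.085, -0.996, 0.94], [0.0, 0.0, 0.0, 1.0]]
side [[455.4, 0.0, 324.0], [0.0, 455.4, 234.9], [0.0, 0.0, 1.0]] [[-0.999, -0.029, 0.036, 0.579], [-0.045, 0.784, -0.619, 0.545], [-0.011, -0.62, -0.785, 0.78], [0.0, 0.0, 0.0, 1.0]]
wrist [[386.7, 0.0, 316.2], [0.0, 386.7, 236.4], [0.0, 0.0, 1.0]] [[0.343, -0.888, -0.306, 0.311], [-0.939, -0.325, -0.109, -0.606], [-0.003, 0.324, -0.946, 0.373], [0.0, 0.0, 0.0, 1.0]]
```

View pics/top0.png

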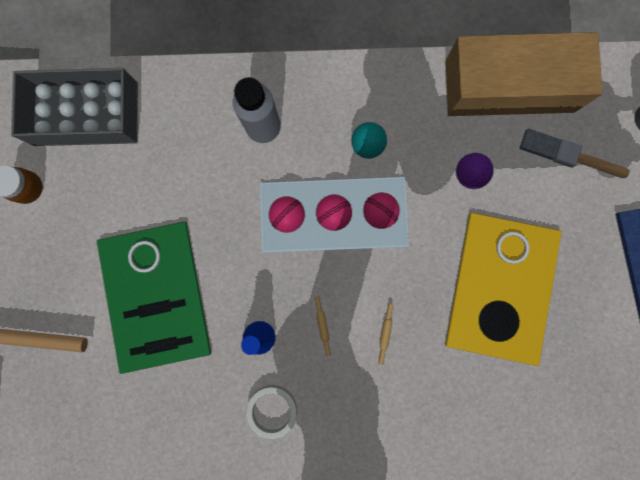

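View pics/side0.png

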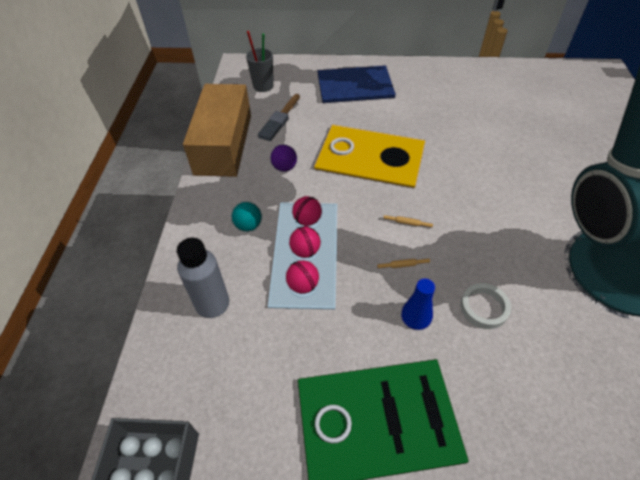

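View pics/wrist0.png

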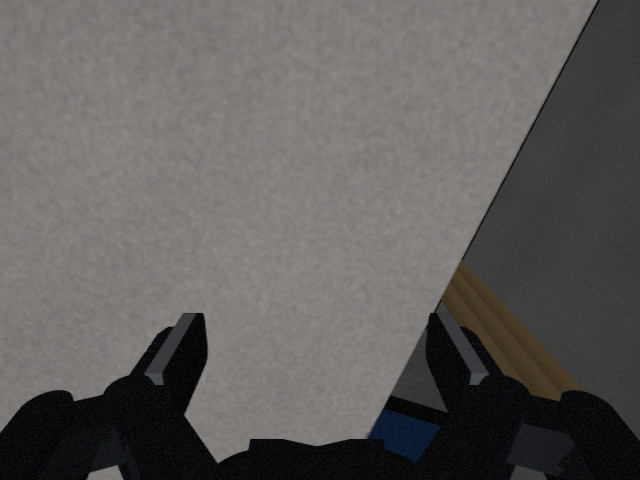

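Top view candidates. Pink balls are at (287,214), (333,212) and (381,210) in the tray; the purple ball (475,170) and turquoise ball (369,140) are decoys. Bails are at (322,326) and (387,332), with the wooden handles at (600,163) and (40,340) as decoys. The blue cone is at (258,338), and the grey bottle and blue book are not it. Boards: green (153,297), yellow (503,288). Next I measure from both views.

```bash
cat > meas.py <<'E'
from h import *
from itertools import *
def hsvmask(p,lo,hi,k=3):
    h=cv2.cvtColor(p,cv2.COLOR_BGR2HSV); m=cv2.inRange(h,np.array(lo),np.array(hi))
    return cv2.morphologyEx(m,cv2.MORPH_OPEN,np.ones((k,k),np.uint8))
def blobs(m,amin):
    cs,_=cv2.findContours(m,cv2.RETR_EXTERNAL,cv2.CHAIN_APPROX_NONE)
    return sorted([c for c in cs if cv2.contourArea(c)>amin],key=cv2.contourArea,reverse=True)
def tri(c1,uv1,c2,uv2):
    o1,d1=ray(*c1,*uv1);o2,d2=ray(*c2,*uv2);d1=d1/np.linalg.norm(d1);d2=d2/np.linalg.norm(d2)
    t=np.linalg.lstsq(np.c_[d1,-d2],o2-o1,rcond=None)[0]
    a=o1+t[0]*d1;b=o2+t[1]*d2
    return (a+b)/2,np.linalg.norm(a-b)
E
python3 - <<'E'
from meas import *
V={n:np.load(n+"0.npz") for n in("top","side")}
C={n:(V[n]["K"],V[n]["E"]) for n in V}
f={}
for n in V:
    p=V[n]["p"]; out=p.copy(); F=f.setdefault(n,{})
    b=blobs(hsvmask(p,(160,120,60),(179,255,255)),150)[:3]
    F['balls']=[cv2.minEnclosingCircle(c) for c in b]
    for c in F['balls']: cv2.circle(out,tuple(int(x) for x in c[0]),int(c[1]),(255,255,255),1)
    for nm,lo,hi in(("g",(50,100,40),(75,255,255)),("y",(20,150,100),(30,255,255))):
        b=blobs(hsvmask(p,lo,hi),2000)[0]; hull=cv2.convexHull(b)
        F[nm]=cv2.minAreaRect(b) ; q=cv2.approxPolyDP(hull,0.03*cv2.arcLength(hull,True),True)[:,0]
        F[nm+'q']=q
        inn=np.zeros(p.shape[:2],np.uint8); cv2.fillPoly(inn,[hull],255); inn=cv2.erode(inn,np.ones((5,5)))
        h=cv2.cvtColor(p,cv2.COLOR_BGR2HSV)
        w=((h[...,1]<70)&(h[...,2]>110)&(inn>0)).astype(np.uint8)*255
        r=blobs(w,150)[0]; F[nm+'ring']=cv2.fitEllipse(cv2.convexHull(r))
        k=((p.max(2)<45)&(inn>0)).astype(np.uint8)*255
        F[nm+'dark']=[(cv2.minAreaRect(c),np.array([cv2.moments(c)['m10'],cv2.moments(c)['m01']])/cv2.moments(c)['m00']) for c in blobs(k,150)]
        cv2.polylines(out,[q.reshape(-1,1,2)],True,(255,0,255),1); cv2.ellipse(out,F[nm+'ring'],(0,0,255),1)
        for r,_ in F[nm+'dark']: cv2.polylines(out,[cv2.boxPoints(r).astype(int)],True,(0,255,255),1)
    cm=hsvmask(p,(112,150,50),(125,255,255)); cv2.imwrite(f"pics/{n}_cm.png",cm)
    bl=[c for c in blobs(hsvmask(p,(10,90,60),(22,255,255),1),60)]
    for c in bl: 
        r=cv2.minAreaRect(c)
        if cv2.contourArea(c)<700: print(n,'wood',np.round(r[0]),np.round(r[1]),r[2],cv2.contourArea(c)); cv2.polylines(out,[cv2.boxPoints(r).astype(int)],True,(0,255,0),1)
    for c in blobs(cm,200): print(n,'blue',cv2.boundingRect(c))
    cv2.imwrite(f"pics/{n}_det.png",out)
    print(n,{k:v for k,v in F.items()})
E
```

```text
top wood [603. 166.] [51. 10.] 18.434947967529297 432.5
top wood [385. 334.] [ 8. 60.] 9.462322235107422 281.0
top wood [322. 326.] [59.  8.] 78.69007110595703 280.0
top wood [ 23. 197.] [17. 26.] 52.69605255126953 122.5
top blue (244, 322, 31, 31)
top {'balls': [((381.0932312011719, 210.22882080078125), 17.64230728149414), ((286.1285705566406, 214.12857055664062), 17.633798599243164), ((333.6203308105469, 212.27178955078125), 17.64723777770996)], 'g': ((152.52224731445312, 297.09075927734375), (136.91065979003906, 93.084716796875), 79.24202728271484), 'gq': array([[185, 222],
       [209, 354],
       [120, 372],
       [ 97, 241]], dtype=int32), 'gring': ((143.42466735839844, 256.42987060546875), (30.93878936767578, 31.614612579345703), 40.75752258300781), 'gdark': [(((160.6756134033203, 345.31951904296875), (11.384414672851562, 62.78888702392578), 77.90524291992188), array([160.61310712, 345.29873586])), (((154.01705932617188, 308.2463684082031), (11.384414672851562, 62.36983108520508), 77.90524291992188), array([153.95111111, 308.3025641 ]))], 'y': ((503.9798278808594, 288.720764
[... 1137 characters left out ...]
'gdark': [(((391.9016418457031, 416.84747314453125), (72.99082946777344, 12.363405227661133), 77.73522186279297), array([391.84138486, 417.05582394])), (((432.20758056640625, 410.7264099121094), (72.93844604492188, 12.087727546691895), 74.05460357666016), array([432.30851064, 410.82160393]))], 'y': ((369.24444580078125, 154.3577880859375), (103.4190444946289, 48.108062744140625), 10.660347938537598), 'yq': array([[332, 125],
       [423, 140],
       [414, 186],
       [315, 168]], dtype=int32), 'yring': ((341.5321350097656, 145.8953399658203), (16.354393005371094, 22.576265335083008), 89.97203826904297), 'ydark': [(((394.5, 156.5), (17.0, 25.0), 90.0), array([394.41591592, 156.63363363]))]}
```

```bash
python3 - <<'E'
from meas import *
V={n:np.load(n+"0.npz") for n in("top","side")}
C={n:(V[n]["K"],V[n]["E"]) for n in V}
# side balls: hough
p=V["side"]["p"]; m=hsvmask(p,(160,120,40),(179,255,255),1)[190:300,280:330]
dt=cv2.distanceTransform(cv2.morphologyEx(m,cv2.MORPH_CLOSE,np.ones((5,5))),cv2.DIST_L2,5)
pk=blobs((dt>10).astype(np.uint8)*255,3); sb=[]
for c in pk:
    M=cv2.moments(c); sb.append((M['m10']/M['m00']+280,M['m01']/M['m00']+190))
sb=sorted(sb,key=lambda a:-a[1]); print('sideballs',np.round(sb,1))
T=lambda n,a,b:print(n,*[np.round(x,4) for x in tri(C["top"],a,C["side"],b)])
tb=[(286.1,214.1),(333.6,212.3),(381.1,210.2)]
for a,b in zip(tb,sb): T('ball',a,b); print('   z.037',onz(*C["top"],*a,.037).round(4),onz(*C["side"],*b,.037).round(4))
def both(n,a,b,z):
    T(n,a,b); print('   onz',onz(*C["top"],*a,z).round(4),onz(*C["side"],*b,z).round(4))
both('gring',(143.4,256.4),(333.0,423.4),.020)
both('gdark far',(153.95,308.3),(391.85,417.05),.012)
both('gdark near',(160.6,345.3),(432.3,410.8),.012)
both('yring',(512.5,247.3),(341.5,145.9),.020)
both('ydark',(498.7,320.8),(394.4,156.6),.012)
# board corners
for a,b in zip([(185,222),(209,354),(120,372),(97,241)],[(308,478),(466,462),(436,360),(299,379)]): pass
for nm,q in(('g',[(185,222),(209,354),(120,372),(97,241)]),('y',[(470,213),(560,231),(538,364),(446,345)])):
    P=np.array([onz(*C["top"],*a,.012) for a in q]); print(nm,P[:,:2].round(4).tolist(),'ctr',P.mean(0).round(4),np.linalg.norm(np.diff(P,axis=0),axis=1).round(3))
both('bail1',(322,326),(403.5,263),.008)
both('bail2',(386.5,332.5),(407,221.5),.008)
out=[]
for n,(x,y,w,h) in(("top",(230,290,170,90)),("side",(370,190,100,150))):
    out.append(cv2.resize(V[n]["p"][y:y+h,x:x+w],None,fx=4,fy=4,interpolation=cv2.INTER_CUBIC)); cv2.imwrite(f"pics/crop_{n}.png",out[-1])
# bail full masks in top: compare to background by saturation
for n,bs in(("top",[(310,290,25,72),(372,296,28,72)]),("side",[(370,252,65,20),(375,210,65,22)])):
  for x,y,w,h in bs:
    hs=cv2.cvtColor(V[n]["p"][y:y+h,x:x+w],cv2.COLOR_BGR2HSV); mm=(hs[...,1]>70).astype(np.uint8)*255
    c=blobs(mm,40)[0]; r=cv2.minAreaRect(c); e=cv2.fitLine(c,cv2.DIST_L2,0,.01,.01)[:,0]
    bp=cv2.boxPoints(r); ctr=np.array(r[0])+(x,y)
    L=max(r[1]); d=e[:2]; a,b=onz(*C[n],*(ctr+d*L/2),.008),onz(*C[n],*(ctr-d*L/2),.008)
    print(n,'bail',ctr.round(1),np.round(r[1],1),onz(*C[n],*ctr,.008).round(4),'len',np.linalg.norm(a-b).round(4),'dir',((a-b)/np.linalg.norm(a-b)).round(3),'yawdeg',np.degrees(np.arctan2(*(a-b)[1::-1])).round(1))
E
```

```text
sideballs [[302.2 276.4]
 [304.4 241.6]
 [306.6 210.3]]
ball [0.6504 0.0643 0.0385] 0.0014
   z.037 [0.6499 0.0644 0.037 ] [0.6512 0.0632 0.037 ]
ball [ 0.652  -0.0211  0.0377] 0.0021
   z.037 [ 0.651  -0.0211  0.037 ] [ 0.6531 -0.0217  0.037 ]
ball [ 0.6534 -0.1063  0.0381] 0.0016
   z.037 [ 0.6528 -0.1064  0.037 ] [ 0.6544 -0.1074  0.037 ]
gring [0.5816 0.3291 0.0172] 0.002
   onz [0.5805 0.3281 0.02  ] [0.5826 0.3298 0.02  ]
gdark far [0.4859 0.3124 0.0077] 0.0013
   onz [0.4856 0.311  0.012 ] [0.4871 0.3136 0.012 ]
gdark near [0.4189 0.2997 0.008 ] 0.0013
   onz [0.4187 0.2985 0.012 ] [0.4203 0.3009 0.012 ]
yring [ 0.5824 -0.3448  0.0162] 0.0015
   onz [ 0.5815 -0.3434  0.02  ] [ 0.5832 -0.3405  0.02  ]
ydark [ 0.4505 -0.3145  0.0116] 0.0014
   onz [ 0.4498 -0.3143  0.012 ] [ 0.4513 -0.3141  0.012 ]
g [[0.6428, 0.254], [0.4014, 0.2104], [0.3726, 0.3721], [0.6113, 0.4176]] ctr [0.507  0.3135 0.012 ] [0.245 0.164 0.243]
y [[0.6468, -0.2721], [0.6097, -0.4342], [0.372, -0.3802], [0.4088, -0.2177]] ctr [ 0.5093 -0.3261  0.012 ] [0.166 0.244 0.167]
bail1 [0.4477 0.0047 0.009 ] 0.0015
   onz [0.4468 0.0047 0.008 ] [0.4483 0.0039 0.008 ]
bail2 [ 0.4323 -0.1127  0.0024] 0.0004
   onz [ 0.4327 -0.112   0.008 ] [ 0.4336 -0.1079  0.008 ]
top bail [322.3 325.6] [60.2  8. ] [0.4475 0.0041 0.008 ] len 0.1083 dir [-0.985 -0.173  0.   ] yawdeg -170.1
top bail [385.4 333.9] [ 8.2 60.8] [ 0.4303 -0.1099  0.008 ] len 0.1092 dir [ 0.98 -0.2   0.  ] yawdeg -11.5
side bail [403.  262.9] [ 7.6 52.5] [0.4492 0.0038 0.008 ] len 0.1094 dir [-0.985 -0.17   0.   ] yawdeg -170.2
side bail [408.  220.7] [49.2  6.7] [ 0.4313 -0.1102  0.008 ] len 0.107 dir [-0.979  0.202  0.   ] yawdeg 168.4
```

View pics/crop_top.png

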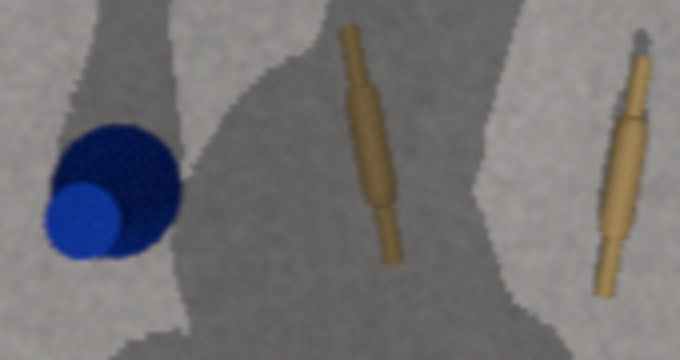

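View pics/crop_side.png

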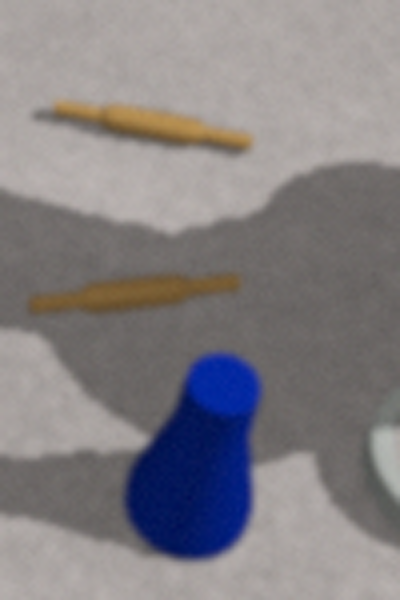

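```bash
cat >> meas.py <<'E'
from scipy.spatial.transform import Rotation as Ro
def pose():
    s=bot.read_state(); return np.array(s["tool_pos"]),Ro.from_rotvec(s["tcp_rot"]),s
def plan(xyz,yaw=None,grip=1,step=4.0,tn=0.14):
    """xyz: TCP target; yaw deg of jaw axis (mod 180)."""
    p,R,s=pose(); xyz=np.array(xyz,float)
    y=R.as_matrix()[:,1]; cur=np.arctan2(y[1],y[0])
    d=0 if yaw is None else (np.radians(yaw)-cur+np.pi/2)%np.pi-np.pi/2
    new=cur+d; Y=np.array([np.cos(new),np.sin(new),0]);X=np.array([0,0,-1.])
    Rt=Ro.from_matrix(np.c_[X,Y,np.cross(X,Y)])
    rv=(R.inv()*Rt).as_rotvec(); D=np.linalg.norm(xyz-p)*100
    n=max(1,int(np.ceil(D/step)),int(np.ceil(np.abs(rv).max()/tn)))
    print("t",round(float(s["time"]),2),"at",p.round(4),"jaw",round(np.degrees(cur),1),"w",round(float(s["width"]),3),"F",np.round(s["wrist_force"],1),"rot",rv.round(3),"D",round(D,1),"n",n,"q6",round(s["q"][5],2))
    rows=[]
    for i in range(n):
        Ri=R*Ro.from_rotvec(rv*i/n); sh=Ri.inv().apply((xyz-p)/n)*100
        rows.append([round(float(v),3) for v in rv/n]+[round(float(v),2) for v in sh]+[grip])
    if n>1 and np.abs(rv).max()<.02: print(n,"x",rows[0])
    else:
        for r in rows: print(r,end=",\n")
E
python3 - <<'E'
from meas import *
V={n:np.load(n+"0.npz") for n in("top","side","wrist")}
C={n:(V[n]["K"],V[n]["E"]) for n in V}
p,R,s=pose()
d=V["wrist"]["d"]
print("R",R.as_matrix().round(3).tolist())
for u,v in[(195,318),(200,330),(190,340),(170,360),(440,318),(435,335)]:
    z=d[v,u]; o,r=ray(*C["wrist"],u,v); P=o+r*z; print((u,v),z,'tool',R.inv().apply(P-p).round(4))
# cone
cut={}
for n in("top","side"):
    h=cv2.cvtColor(V[n]["p"],cv2.COLOR_BGR2HSV); m=((h[...,0]>105)&(h[...,0]<128)&(h[...,1]>150)).astype(np.uint8)*255
    x0,y0,w,hh={"top":(225,300,60,70),"side":(390,265,60,75)}[n]
    sub=np.zeros_like(m);sub[y0:y0+hh,x0:x0+w]=m[y0:y0+hh,x0:x0+w]
    vals=V[n]["p"][...,0][sub>0]; t,_=cv2.threshold(vals.reshape(-1,1).astype(np.uint8),0,255,cv2.THRESH_OTSU)
    top=blobs(((sub>0)&(V[n]["p"][...,0]>t)).astype(np.uint8)*255,50)[0]
    e=cv2.fitEllipse(cv2.convexHull(top)); print(n,'t',t,'top ell',np.round(e[0],1),np.round(e[1],1),'onz.11',onz(*C[n],*e[0],.11).round(4)); cut[n]=e[0]
    c=blobs(sub,50)[0]; print(' bbox',cv2.boundingRect(c))
print(tri(C["top"],cut["top"],C["side"],cut["side"]))
print('foot top',onz(*C["top"],259.5,337.5,.01))
P=onz(*C["top"],*cut["top"],.11)
E
```

```text
R [[-0.001, 0.343, -0.939], [0.002, -0.939, -0.343], [-1.0, -0.002, -0.0]]
(195, 318) 0.13844338 tool [-0.0386 -0.0424 -0.0122]
(200, 330) 0.14099792 tool [-0.0377 -0.0414 -0.0067]
(190, 340) 0.13066626 tool [-0.0478 -0.0417 -0.0093]
(170, 360) 0.1160483 tool [-0.0623 -0.0429 -0.012 ]
(440, 318) 0.1403885 tool [-0.0368  0.0459 -0.0112]
(435, 335) 0.14084746 tool [-0.0384  0.0443 -0.0051]
top t 108.0 top ell [250.5 345. ] [17.9 19.5] onz.11 [0.4288 0.12   0.11  ]
 bbox (242, 322, 33, 33)
side t 118.0 top ell [425.7 286.1] [14.7 18.6] onz.11 [0.4306 0.1224 0.11  ]
 bbox (402, 279, 33, 50)
(array([0.42913121, 0.12037562, 0.10680409]), np.float64(0.0015055561711181074))
foot top [0.42874205 0.11869935 0.01      ]
```

Cone stands at about (0.4295, 0.120), and its height agrees at 107 mm against 110. The wrist view suggests the fingertips are not where the text puts them, so I'll check the wrist camera and then look at the gripper in the fixed views.

```bash
python3 - <<'E'
from meas import *
V=np.load("wrist0.npz");C=(V["K"],V["E"]);d=V["d"]
for u,v in[(100,100),(300,100),(300,200),(300,300),(310,400)]:
    o,r=ray(*C,u,v); print((u,v),d[v,u],(o+r*d[v,u]).round(4))
print(bot.finger_overhang)
print("cam in tool",pose()[1].inv().apply(V["E"][:3,3]-pose()[0]))
plan([.43,-.11,.20],yaw=-11.5+90,step=4.5)
E
```

```text
(100, 100) 0.35362673 [ 0.2462 -0.418  -0.0016]
(300, 100) 0.34911123 [ 0.309  -0.59    0.0027]
(300, 200) 0.381251 [ 2.212e-01 -6.206e-01  6.000e-04]
(300, 300) 0.41850924 [ 0.1162 -0.6573 -0.0007]
(310, 400) 0.46084997 [-5.300e-03 -7.124e-01  2.000e-04]
0.022
cam in tool [-0.16001469  0.00106487 -0.08478143]
t 0.15 at [ 0.2312 -0.6335  0.2128] jaw -70.0 w 1.0 F [-0.1 -0.1  0.3] rot [0.551 0.    0.002] D 56.0 n 13 q6 -0.04
[0.042, 0.0, 0.0, 0.1, -3.26, -2.82, 1],
[0.042, 0.0, 0.0, 0.1, -3.38, -2.68, 1],
[0.042, 0.0, 0.0, 0.1, -3.49, -2.53, 1],
[0.042, 0.0, 0.0, 0.1, -3.59, -2.38, 1],
[0.042, 0.0, 0.0, 0.1, -3.69, -2.23, 1],
[0.042, 0.0, 0.0, 0.1, -3.78, -2.07, 1],
[0.042, 0.0, 0.0, 0.1, -3.86, -1.91, 1],
[0.042, 0.0, 0.0, 0.1, -3.94, -1.74, 1],
[0.042, 0.0, 0.0, 0.1, -4.01, -1.57, 1],
[0.042, 0.0, 0.0, 0.1, -4.07, -1.4, 1],
[0.042, 0.0, 0.0, 0.1, -4.13, -1.23, 1],
[0.042, 0.0, 0.0, 0.1, -4.18, -1.05, 1],
[0.042, 0.0, 0.0, 0.1, -4.22, -0.88, 1],
```

arm_command --series '[[[0.042, 0, 0, 0.1, -3.3, -2.8, 1], [0.042, 0, 0, 0.1, -3.4, -2.7, 1], [0.042, 0, 0, 0.1, -3.5, -2.5, 1], [0.042, 0, 0, 0.1, -3.6, -2.4, 1], [0.042, 0, 0, 0.1, -3.7, -2.2, 1], [0.042, 0, 0, 0.1, -3.8, -2.1, 1], [0.042, 0, 0, 0.1, -3.9, -1.9, 1], [0.042, 0, 0, 0.1, -3.9, -1.7, 1], [0.042, 0, 0, 0.1, -4.0, -1.6, 1], [0.042, 0, 0, 0.1, -4.1, -1.4, 1]]]' --newtons 40

```text
time: 1.15
tool_pos: [0.3875, -0.2197, 0.1984]
tcp_rot: [-2.166, 0.101, 2.172]
wrist_force: [0.6, 0.4, 0.1]
width: 0.997
```

```bash
python3 - <<'E'
from meas import *
plan([.43,-.11,.20],yaw=-11.5+90,step=4.5)
p,d,K,E=cam("side"); cv2.imwrite("pics/side1.png",p); P,R,_=pose(); print(proj(K,E,P),proj(K,E,P+[0,0,-.022]))
E
```

```text
t 1.15 at [ 0.3875 -0.2197  0.1984] jaw -95.6 w 0.997 F [0.6 0.4 0.1] rot [0.103 0.003 0.004] D 11.8 n 3 q6 1.09
[0.034, 0.001, 0.001, -0.04, -3.78, -1.05, 1],
[0.034, 0.001, 0.001, -0.04, -3.81, -0.92, 1],
[0.034, 0.001, 0.001, -0.05, -3.84, -0.79, 1],
[437.99997605 121.44387346] [436.0144776  130.16297932]
```

View pics/side1.png

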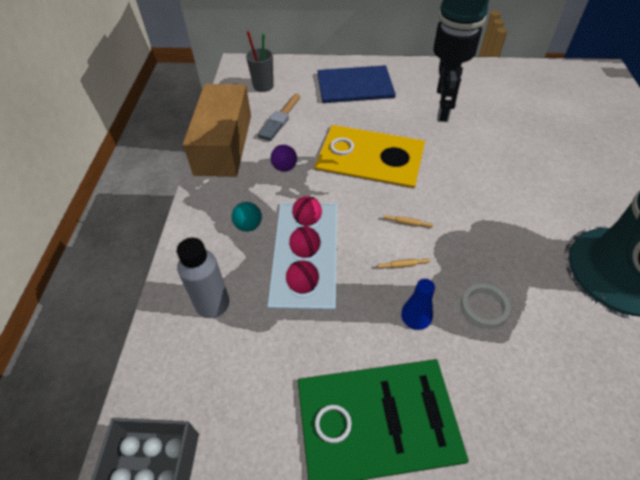

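arm_command --series '[[[0.034, 0.001, 0.001, 0, -3.8, -1.0, 1], [0.034, 0.001, 0.001, 0, -3.8, -0.9, 1], [0.034, 0.001, 0.001, 0, -3.8, -0.8, 1], [0, 0, 0, 0, 0, 0, 0.5], [0, 0, 0, 0, 0, 0, 0.5]]]'

```text
time: 1.7
tool_pos: [0.4316, -0.098, 0.1984]
tcp_rot: [-2.116, 0.201, 2.114]
wrist_force: [-0.7, -0.0, -0.2]
width: 0.694
```

```bash
python3 - <<'E'
from meas import *
plan([.43,-.11,.20],yaw=-11.5+90)
P,R,_=pose()
for n in("side","top","wrist"):
    p,d,K,E=cam(n); 
    print(n,proj(K,E,P).round(),[proj(K,E,P+R.apply([.022,a,0])).round() for a in(-.03,.03)])
    if n=="wrist": cv2.imwrite("pics/wrist2.png",p);np.savez("w2.npz",p=p,d=d,K=K,E=E)
    else:
        u,v=[int(x) for x in proj(K,E,P)]; u0,v0=max(0,u-60),max(0,v-60); print(u0,v0)
        cv2.imwrite(f"pics/{n}2.png",cv2.resize(p[v0:v0+120,u0:u0+120],None,fx=5,fy=5))
E
```

```text
t 1.7 at [ 0.4316 -0.098   0.1984] jaw -101.3 w 0.694 F [-0.7 -0.  -0.2] rot [ 0.004 -0.     0.007] D 1.2 n 1 q6 1.48
[0.004, -0.0, 0.007, -0.17, 1.21, -0.07, 1],
side [422. 160.] [array([418., 179.]), array([422., 158.])]
361 99
top [392. 348.] [array([370., 343.]), array([410., 350.])]
332 288
wrist [313. 298.] [array([256., 278.]), array([372., 278.])]
```

View pics/side2.png

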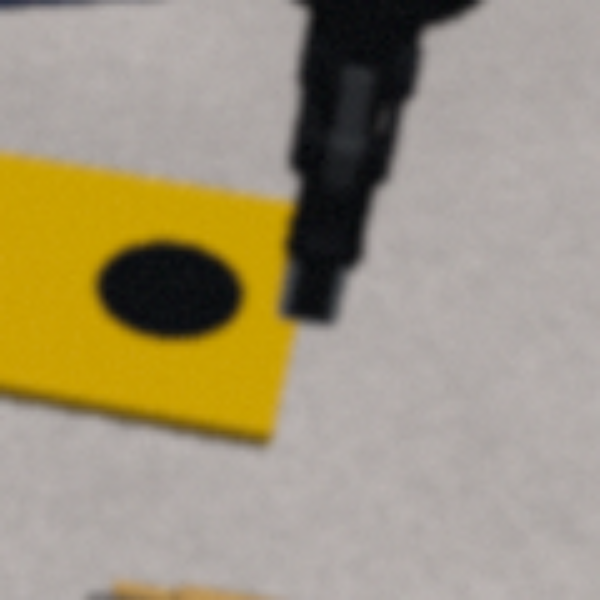

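View pics/wrist2.png

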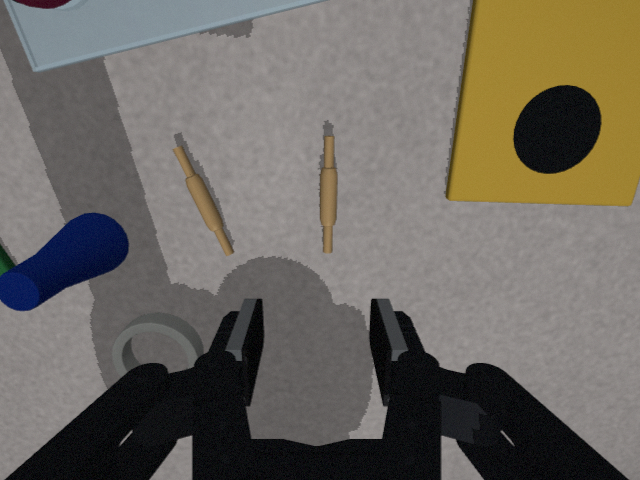

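The view contradicts the text: fingertips in the side view are about (423,163), where 22 mm ahead of the TCP would give about (418,179). I'll measure the real tip offset at several openings, using both cameras.

```bash
cat > tip.py <<'E'
from meas import *
P,R,s=pose(); 
p,d,K,E=cam("wrist"); o=E[:3,3]
vs,us=np.nonzero((d>0.05)&(d<0.26))
D=d[vs,us]; X=E[:3,3]+((np.linalg.inv(K)@np.stack([us,vs,np.ones_like(us)])*D).T@E[:3,:3].T)
T=R.inv().apply(X-P)
k=np.abs(T[:,2])<.013
print("w",s["width"],"P",P.round(4))
for sg in(-1,1):
    q=T[k&(T[:,1]*sg>0)]; q=q[q[:,0]<0.05]
    print(sg,"max tool x pct",np.percentile(q[:,0],[90,97,99,99.7]).round(4),"inner y",np.percentile(np.abs(q[:,1]),[0.5,3]).round(4))
ps,ds,Ks,Es=cam("side"); cv2.imwrite("pics/side_tip_%d.png"%int(s["time"]*100),ps)
# side depth near gripper
u,v=[int(x) for x in proj(Ks,Es,P)]
vs,us=np.nonzero(ds[max(0,v-80):v+60,u-40:u+40]>0); vs=vs+max(0,v-80);us=us+u-40
X=Es[:3,3]+((np.linalg.inv(Ks)@np.stack([us,vs,np.ones_like(us)])*ds[vs,us]).T@Es[:3,:3].T)
T=R.inv().apply(X-P); k=(np.abs(T[:,2])<.03)&(np.abs(T[:,1])<.07)&(X[:,2]>.03)
if k.any(): print("side: max tool x",np.percentile(T[k][:,0],[90,99,100]).round(4), T[k][np.argmax(T[k][:,0])].round(4))
E
python3 tip.py
```

```text
w 0.5001348355292811 P [ 0.4314 -0.0993  0.1984]
-1 max tool x pct [-0.0435 -0.0304 -0.0253 -0.0222] inner y [0.0005 0.0027]
1 max tool x pct [-0.0436 -0.0303 -0.0252 -0.0223] inner y [0.0006 0.0029]
side: max tool x [-0.0733 -0.0269 -0.0183] [-0.0183 -0.0241 -0.0074]
```

arm_command --series '[[[0, 0, 0, 0, 0, 0, 0], [0, 0, 0, 0, 0, 0, 0], [0, 0, 0, 0, 0, 0, 0], [0, 0, 0, 0, 0, 0, 0], [0, 0, 0, 0, 0, 0, 0], [0, 0, 0, 0, 0, 0, 0], [0, 0, 0, 0, 0, 0, 0]]]'

```text
time: 2.65
tool_pos: [0.4307, -0.1023, 0.1984]
tcp_rot: [-2.111, 0.211, 2.109]
wrist_force: [0.4, -0.3, 0.3]
width: -0.002
```

```bash
python3 tip.py
```

```text
w -0.0020430375502946143 P [ 0.4307 -0.1023  0.1984]
-1 max tool x pct [-0.0479 -0.0319 -0.0261 -0.0232] inner y [0.     0.0007]
1 max tool x pct [-0.0473 -0.0315 -0.0261 -0.0228] inner y [0.0003 0.001 ]
side: max tool x [-0.0786 -0.0246 -0.0168] [-0.0168 -0.0036  0.0029]
```

```bash
cat > tip2.py <<'E'
from meas import *
P,R,s=pose(); print("w",s["width"])
for n in("wrist","side","top"):
    p,d,K,E=cam(n); vs,us=np.nonzero(d>0); X=E[:3,3]+((np.linalg.inv(K)@np.stack([us,vs,np.ones_like(us)])*d[vs,us]).T@E[:3,:3].T)
    T=R.inv().apply(X-P); k=(np.abs(T[:,1])<.07)&(np.abs(T[:,2])<.03)&(T[:,0]<0.03)&(T[:,0]>-.06)
    for a in np.arange(-.06,0.0,.005):
        q=T[k&(T[:,0]>=a)&(T[:,0]<a+.005)]
        if len(q)>3: print(n,round(a,3),len(q),"y",q[:,1].min().round(4),q[:,1].max().round(4),"z",q[:,2].min().round(4),q[:,2].max().round(4))
E
python3 tip2.py
```

```text
w -0.0009117886692228617
wrist -0.06 736 y -0.0195 0.0212 z -0.0146 0.0093
wrist -0.055 686 y -0.013 0.014 z -0.0133 0.0102
wrist -0.05 627 y -0.0131 0.0142 z -0.0133 -0.0074
wrist -0.045 597 y -0.0131 0.014 z -0.0132 -0.0071
wrist -0.04 514 y -0.013 0.0141 z -0.0133 -0.0074
wrist -0.035 500 y -0.0131 0.0141 z -0.0132 -0.0075
wrist -0.03 417 y -0.0131 0.0138 z -0.0129 -0.0075
wrist -0.025 187 y -0.0112 0.0123 z -0.0131 -0.0077
side -0.05 21 y -0.0146 -0.0045 z -0.0068 0.0073
side -0.045 31 y -0.0146 -0.0031 z -0.012 0.0098
side -0.04 23 y -0.015 -0.0042 z -0.0113 0.0089
side -0.035 28 y -0.0139 -0.002 z -0.012 0.0096
side -0.03 22 y -0.0128 -0.0035 z -0.0117 0.009
side -0.025 11 y -0.0093 -0.0036 z -0.011 0.0095
side -0.02 10 y -0.0062 -0.0038 z -0.0103 0.0064
```

```bash
python3 - <<'E'
from meas import *
import glob
P,R,s=pose()
p,d,K,E=cam("side"); u0,v0=361,99
cv2.imwrite("pics/side3.png",cv2.resize(p[v0:v0+100,u0:u0+120],None,fx=5,fy=5))
p,d,K,E=cam("wrist"); cv2.imwrite("pics/w3.png",p)
for a in(-.06,-.04,-.02,0,.022): print(a,proj(K,E,P+R.apply([a,0,0])).round())
E
```

```text
-0.06 [315. 388.]
-0.04 [315. 350.]
-0.02 [315. 321.]
0 [315. 298.]
0.022 [315. 278.]
```

View pics/side3.png

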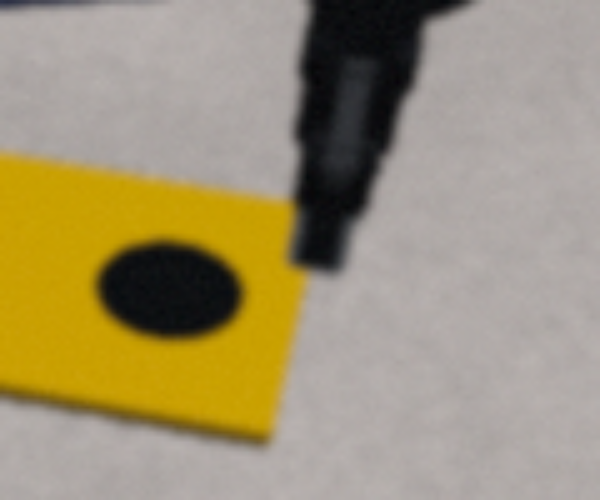

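View pics/w3.png

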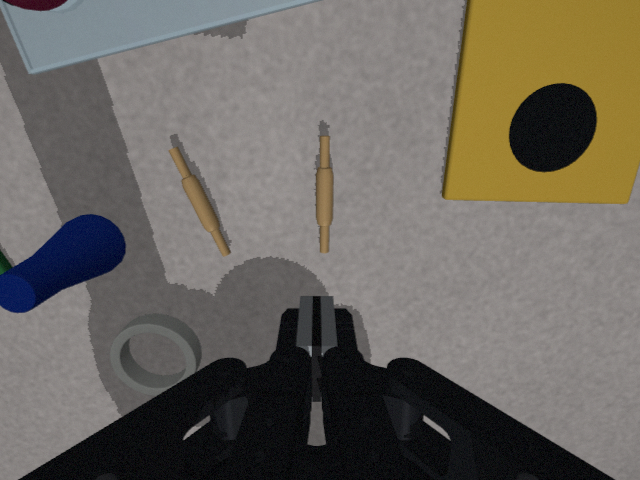

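Both cameras agree. With the gripper shut, the fingertips sit about 20 mm *behind* the reported TCP, and about 35 mm behind when open, with no sideways offset. So the reported TCP is about 42 mm too far along the tool axis. I'll plan by tip height, with tip z = TCP z + 0.020 + 0.013·w², and watch the forces on the first descent.

```bash
cat > go.py <<'E'
import sys
from meas import *
# x y tipheight(final, at width w) yaw grip w
x,y,H,yaw,g,w=[float(a) for a in sys.argv[1:7]]
step=float(sys.argv[7]) if len(sys.argv)>7 else 4.0
plan([x,y,H-.020-.013*w*w],None if yaw>900 else yaw,g,step)
E
python3 go.py .4308 -.110 .05 78.5 .5 .2
```

```text
t 3.0 at [ 0.4307 -0.1023  0.1984] jaw -101.8 w 0.0 F [ 0.8 -0.6  0.3] rot [-0.005 -0.     0.007] D 16.9 n 5 q6 1.48
5 x [-0.001, -0.0, 0.001, 3.38, 0.17, -0.03, 0.5]
```

arm_command --series '[[[0, 0, 0.002, 3.4, 0.2, 0, 0.5], [0, 0, 0.002, 3.4, 0.2, 0, 0.5], [0, 0, 0.002, 3.4, 0.2, 0, 0.5], [0, 0, 0.002, 3.4, 0.2, 0, 0.5], [0, 0, 0, 3.4, 0.2, 0, 0.5], [0, 0, 0, 0, 0, 0, 0.5]]]'

```text
time: 3.6
tool_pos: [0.4333, -0.1131, 0.027]
tcp_rot: [-2.125, 0.222, 2.104]
wrist_force: [-0.2, 0.1, -0.5]
width: 0.498
```

```bash
python3 go.py .4308 -.110 .003 78.5 .5 .2 2; python3 -c "
from meas import *
p,d,K,E=cam('wrist'); cv2.imwrite('pics/w4.png',p)"
```

```text
t 3.6 at [ 0.4333 -0.1131  0.027 ] jaw -101.8 w 0.498 F [-0.2  0.1 -0.5] rot [-0.005 -0.01  -0.003] D 4.5 n 3 q6 1.47
3 x [-0.002, -0.003, -0.001, 1.48, -0.09, 0.12, 0.5]
```

View pics/w4.png

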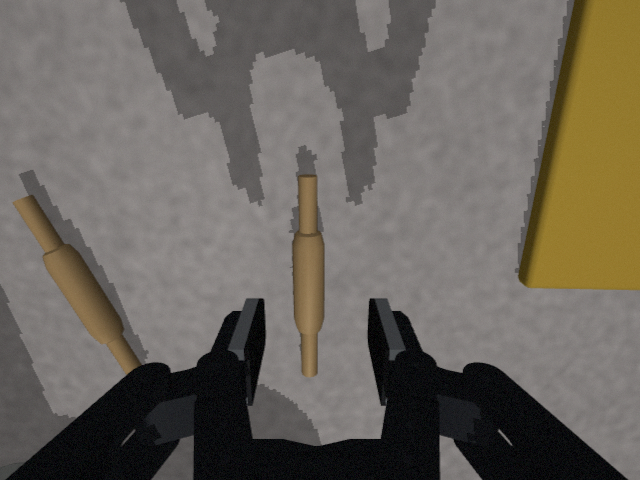

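arm_command --series '[[[-0.002, -0.003, 0, 1.5, -0.1, 0.1, 0.5], [-0.002, -0.003, 0, 1.5, -0.1, 0.1, 0.5], [0, -0.003, 0, 1.4, -0.1, 0.1, 0.5], [0, 0, 0, 0, 0, 0, 0.5]]]'

```text
time: 4.05
tool_pos: [0.4401, -0.1119, -0.0111]
tcp_rot: [-2.135, 0.22, 2.101]
wrist_force: [-0.2, -0.1, 0.2]
width: 0.498
```

```bash
python3 go.py .4308 -.110 .003 78.5 .5 .2 2
```

```text
t 4.05 at [ 0.4401 -0.1119 -0.0111] jaw -101.5 w 0.498 F [-0.2 -0.1  0.2] rot [-0.    -0.016 -0.004] D 1.1 n 1 q6 1.47
[-0.0, -0.016, -0.004, 0.62, -0.01, 0.96, 0.5],
```

```bash
python3 -c "
from meas import *
P,R,s=pose(); print(np.round(s['q'],3),np.round(s['joint_vel'],3),R.as_matrix().round(3))"; sed -i 's/"q6",round(s\["q"\]\[5\],2)/"q",np.round(s["q"],2)/' meas.py
```

```text
[-0.302  0.105  2.265 -0.003  0.754  1.472] [ 0.001 -0.024 -0.032  0.002  0.008  0.   ] [[ 0.015 -0.2   -0.98 ]
 [-0.007 -0.98   0.2  ]
 [-1.     0.004 -0.016]]
```

arm_command --series '[[[0, -0.016, -0.004, 0.6, 0, 1.0, 0.5], [0, 0, 0, 0, 0, 0, 0.5]]]'

```text
time: 4.25
tool_pos: [0.4309, -0.11, -0.0166]
tcp_rot: [-2.117, 0.213, 2.115]
wrist_force: [0.1, -0.0, -0.0]
width: 0.501
```

```bash
python3 go.py .4308 -.110 .003 78.5 .5 .2 2
```

```text
t 4.25 at [ 0.4309 -0.11   -0.0166] jaw -101.5 w 0.501 F [ 0.1 -0.  -0. ] rot [-0.    -0.001  0.   ] D 0.1 n 1 q [-0.31  0.11  2.28  0.    0.76  1.47]
[-0.0, -0.001, 0.0, 0.09, -0.0, 0.01, 0.5],
```

Pose is good and no force shows. Closing now, then lifting.

arm_command --series '[[[0, 0, 0, 0, 0, 0, 0], [0, 0, 0, 0, 0, 0, 0], [0, 0, 0, 0, 0, 0, 0], [0, 0, 0, 0, 0, 0, 0], [0, 0, 0, 0, 0, 0, 0], [0, 0, 0, -2, 0, 0, 0], [0, 0, 0, -4, 0, 0, 0], [0, 0, 0, -4, 0, 0, 0], [0, 0, 0, 0, 0, 0, 0]]]' --newtons 30

```text
time: 5.15
tool_pos: [0.4302, -0.11, 0.087]
tcp_rot: [-2.115, 0.213, 2.116]
wrist_force: [0.8, 0.3, -0.7]
width: 0.175
```

```bash
python3 -c "
from meas import *
p,d,K,E=cam('wrist'); cv2.imwrite('pics/w5.png',p)"; python3 go.py .4863 .3123 .12 10.5 0 .2
```

```text
t 5.2 at [ 0.4284 -0.1094  0.0846] jaw -101.5 w 0.176 F [-0.1  0.9 -0.5] rot [ 1.186  0.004 -0.002] D 42.6 n 11 q [-0.31 -0.06  2.21  0.    0.99  1.47]
[0.108, 0.0, -0.0, -0.13, -3.86, 0.25, 0.0],
[0.108, 0.0, -0.0, -0.13, -3.81, 0.67, 0.0],
[0.108, 0.0, -0.0, -0.13, -3.72, 1.07, 0.0],
[0.108, 0.0, -0.0, -0.13, -3.58, 1.47, 0.0],
[0.108, 0.0, -0.0, -0.13, -3.4, 1.84, 0.0],
[0.108, 0.0, -0.0, -0.13, -3.18, 2.2, 0.0],
[0.108, 0.0, -0.0, -0.13, -2.93, 2.53, 0.0],
[0.108, 0.0, -0.0, -0.13, -2.64, 2.83, 0.0],
[0.108, 0.0, -0.0, -0.13, -2.32, 3.1, 0.0],
[0.108, 0.0, -0.0, -0.13, -1.97, 3.33, 0.0],
[0.108, 0.0, -0.0, -0.13, -1.6, 3.52, 0.0],
```

View pics/w5.png

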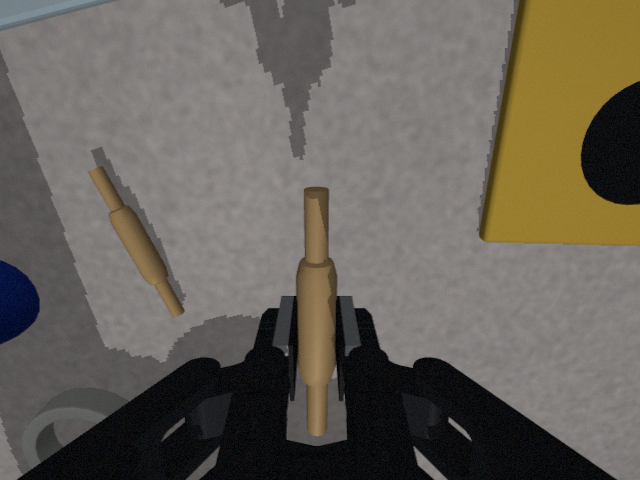

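Bail held square (w 0.175, about 15 mm). The straight path passes near the cone's top, so I go higher first.

arm_command --series '[[[0, 0, 0, -4, 0, 0, 0], [0, 0, 0, -4, -1, 0.2, 0], [0.108, 0, 0, -0.1, -3.9, 0.3, 0], [0.108, 0, 0, 0, -3.8, 0.7, 0], [0.108, 0, 0, 0, -3.7, 1.1, 0], [0.108, 0, 0, 0, -3.6, 1.5, 0], [0.108, 0, 0, 0, -3.4, 1.8, 0], [0.108, 0, 0, 0, -3.2, 2.2, 0], [0.108, 0, 0, 0, -2.9, 2.5, 0], [0.108, 0, 0, 0, -2.6, 2.8, 0]]]'

```text
time: 6.2
tool_pos: [0.4752, 0.1288, 0.1496]
tcp_rot: [-1.515, 0.725, 1.699]
wrist_force: [0.5, 0.3, -0.9]
width: 0.173
```

```bash
python3 go.py .4863 .3123 .12 10.5 0 .2
```

```text
t 6.2 at [0.4752 0.1288 0.1496] jaw -145.1 w 0.173 F [ 0.5  0.3 -0.9] rot [0.429 0.156 0.028] D 19.0 n 5 q [ 0.1  -0.03  2.06  0.17  1.13  2.55]
[0.086, 0.031, 0.006, 1.54, -2.21, 2.69, 0.0],
[0.086, 0.031, 0.006, 1.44, -1.98, 2.92, 0.0],
[0.086, 0.031, 0.006, 1.34, -1.73, 3.12, 0.0],
[0.086, 0.031, 0.006, 1.23, -1.46, 3.3, 0.0],
[0.086, 0.031, 0.006, 1.12, -1.18, 3.45, 0.0],
```

Joint 6 hit its range, so I must turn the other way. I'll make the planner choose the half-turn by joint 6.

```bash
python3 - <<'E'
s=open('meas.py').read()
s=s.replace("    new=cur+d;","""    if yaw is not None:
        b=32.6-np.degrees(np.arctan2(.3123,.4863))+np.degrees(np.arctan2(xyz[1],xyz[0]))
        c=min([yaw-360,yaw-180,yaw,yaw+180,yaw+360],key=lambda a:abs(b-a)); q6n=np.radians(b-c); d=-(q6n-s["q"][5])+(np.arctan2(xyz[1],xyz[0])-s["q"][0]); print("q6 final",q6n.round(2),"turn",(-d).round(3))
        T=d
    new=cur+d;""")
s=s.replace("rv=(R.inv()*Rt).as_rotvec();","""rv=(R.inv()*Rt).as_rotvec()
    if yaw is not None and rv[0]*d>0 and abs(d)>.5: rv=rv-np.array([np.sign(rv[0])*2*np.pi,0,0])
    if abs(rv[0])>1: rv=np.array([rv[0],0,0])
    """)
open('meas.py','w').write(s)
E
python3 go.py .4863 .3123 .16 10.5 0 .2
```

```text
Traceback (most recent call last):
  File "go.py", line 2, in <module>
    from meas import *
  File "meas.py", line 31
    D=np.linalg.norm(xyz-p)*100
IndentationError: unexpected indent
```

```bash
sed -i 's/^     D=np/    D=np/' meas.py; python3 go.py .4863 .3123 .16 10.5 0 .2
```

```text
q6 final 0.39 turn -2.639
t 6.2 at [0.4752 0.1288 0.1496] jaw -145.1 w 0.173 F [ 0.5  0.3 -0.9] rot [-2.627  0.     0.   ] D 18.4 n 19 q [ 0.1  -0.03  2.06  0.17  1.13  2.55]
[-0.138, 0.0, 0.0, 0.2, -0.6, 0.74, 0.0],
[-0.138, 0.0, 0.0, 0.2, -0.69, 0.65, 0.0],
[-0.138, 0.0, 0.0, 0.2, -0.77, 0.55, 0.0],
[-0.138, 0.0, 0.0, 0.2, -0.84, 0.44, 0.0],
[-0.138, 0.0, 0.0, 0.2, -0.89, 0.32, 0.0],
[-0.138, 0.0, 0.0, 0.2, -0.93, 0.19, 0.0],
[-0.138, 0.0, 0.0, 0.2, -0.95, 0.06, 0.0],
[-0.138, 0.0, 0.0, 0.2, -0.95, -0.07, 0.0],
[-0.138, 0.0, 0.0, 0.2, -0.93, -0.2, 0.0],
[-0.138, 0.0, 0.0, 0.2, -0.89, -0.33, 0.0],
[-0.138, 0.0, 0.0, 0.2, -0.84, -0.45, 0.0],
[-0.138, 0.0, 0.0, 0.2, -0.77, -0.56, 0.0],
[-0.138, 0.0, 0.0, 0.2, -0.68, -0.66, 0.0],
[-0.138, 0.0, 0.0, 0.2, -0.59, -0.75, 0.0],
[-0.138, 0.0, 0.0, 0.2, -0.48, -0.82, 0.0],
[-0.138, 0.0, 0.0, 0.2, -0.36, -0.88, 0.0],
[-0.138, 0.0, 0.0, 0.2, -0.23, -0.92, 0.0],
[-0.138, 0.0, 0.0, 0.2, -0.11, -0.94, 0.0],
[-0.138, 0.0, 0.0, 0.2, 0.02, -0.95, 0.0],
```

arm_command --series '[[[-0.14, 0.05, 0.01, -0.3, -0.6, 0.7, 0], [-0.14, 0.05, 0.01, -0.3, -0.7, 0.6, 0], [-0.14, 0.03, 0.02, -0.3, -0.8, 0.5, 0], [-0.14, 0.02, 0, 0, -0.8, 0.4, 0], [-0.14, 0, 0, 0, -0.9, 0.3, 0], [-0.14, 0, 0, 0, -0.9, 0.2, 0], [-0.14, 0, 0, 0, -0.9, 0.1, 0], [-0.14, 0, 0, 0, -0.9, -0.1, 0], [-0.14, 0, 0, 0, -0.9, -0.2, 0], [-0.14, 0, 0, 0, -0.9, -0.3, 0]]]'

```text
time: 7.2
tool_pos: [0.4697, 0.2179, 0.1414]
tcp_rot: [1.975, 0.492, -1.925]
wrist_force: [0.3, -1.0, -1.6]
width: 0.178
```

```bash
sed -i 's/if abs(rv\[0\])>1:/if abs(rv[0])>1.6:/' meas.py; python3 go.py .4863 .3123 .16 10.5 0 .2
```

```text
q6 final 0.39 turn -1.266
t 7.2 at [0.4697 0.2179 0.1414] jaw -62.0 w 0.178 F [ 0.3 -1.  -1.6] rot [-1.266 -0.022 -0.017] D 9.6 n 10 q [0.38 0.01 2.03 0.   1.08 1.47]
[-0.127, -0.002, -0.002, 0.03, -0.76, -0.59, 0.0],
[-0.127, -0.002, -0.002, 0.03, -0.68, -0.68, 0.0],
[-0.127, -0.002, -0.002, 0.03, -0.58, -0.76, 0.0],
[-0.127, -0.002, -0.002, 0.03, -0.48, -0.83, 0.0],
[-0.127, -0.002, -0.002, 0.03, -0.37, -0.88, 0.0],
[-0.127, -0.002, -0.002, 0.03, -0.26, -0.92, 0.0],
[-0.127, -0.002, -0.002, 0.03, -0.14, -0.95, 0.0],
[-0.127, -0.002, -0.002, 0.03, -0.02, -0.96, 0.0],
[-0.127, -0.002, -0.002, 0.02, 0.1, -0.95, 0.0],
[-0.127, -0.002, -0.002, 0.02, 0.22, -0.93, 0.0],
```

arm_command --series '[[[-0.13, 0, 0, 0, -0.8, -0.6, 0], [-0.13, 0, 0, 0, -0.7, -0.7, 0], [-0.13, 0, 0, 0, -0.6, -0.8, 0], [-0.13, 0, 0, 0, -0.5, -0.8, 0], [-0.13, 0, 0, 0, -0.4, -0.9, 0], [-0.13, 0, 0, 0, -0.3, -0.9, 0], [-0.13, 0, 0, 0, -0.1, -1, 0], [-0.13, 0, 0, 0, 0, -1, 0], [-0.12, 0, 0, 0, 0.1, -1, 0], [-0.12, 0, 0, 0, 0.2, -0.9, 0]]]'

```text
time: 8.2
tool_pos: [0.4709, 0.3132, 0.1204]
tcp_rot: [1.015, 1.321, -1.027]
wrist_force: [0.6, 0.4, -0.3]
width: 0.177
```

```bash
python3 go.py .4863 .3123 .06 10.5 0 .2
```

```text
q6 final 0.39 turn 0.069
t 8.2 at [0.4709 0.3132 0.1204] jaw 14.5 w 0.177 F [ 0.6  0.4 -0.3] rot [0.069 0.002 0.007] D 8.2 n 3 q [0.54 0.14 1.93 0.   1.08 0.29]
[0.023, 0.001, 0.002, 2.69, 0.51, 0.15, 0.0],
[0.023, 0.001, 0.002, 2.69, 0.51, 0.14, 0.0],
[0.023, 0.001, 0.002, 2.69, 0.5, 0.13, 0.0],
```

arm_command --series '[[[0.023, 0.001, 0.002, 2.7, 0.5, 0.2, 0], [0.023, 0.001, 0.002, 2.7, 0.5, 0.1, 0], [0.023, 0.001, 0.002, 2.7, 0.5, 0.1, 0], [0, 0, 0, 0, 0, 0, 0]]]'

```text
time: 8.6
tool_pos: [0.4832, 0.3125, 0.0311]
tcp_rot: [1.065, 1.296, -1.076]
wrist_force: [-0.5, -0.2, -0.9]
width: 0.178
```

```bash
python3 go.py .4863 .3123 .017 10.5 0 .2 1.5;  python3 -c "
from meas import *
for n in('wrist','side'):
  p,d,K,E=cam(n); cv2.imwrite('pics/%s6.png'%n,p)"
```

```text
q6 final 0.39 turn 0.003
t 8.6 at [0.4832 0.3125 0.0311] jaw 10.7 w 0.178 F [-0.5 -0.2 -0.9] rot [0.003 0.001 0.008] D 3.5 n 3 q [0.53 0.26 1.97 0.   0.91 0.34]
3 x [0.001, 0.0, 0.003, 1.15, 0.11, 0.03, 0.0]
```

View pics/wrist6.png

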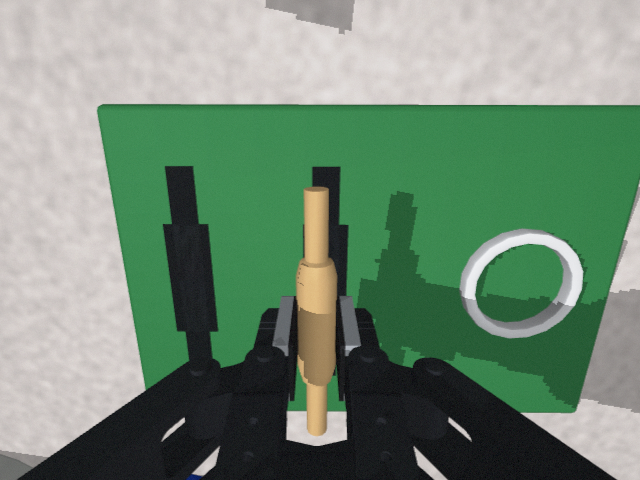

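arm_command --series '[[[0, 0, 0.003, 1.2, 0.1, 0, 0], [0, 0, 0.003, 1.2, 0.1, 0, 0], [0, 0, 0.003, 1.1, 0.1, 0, 0], [0, 0, 0, 0, 0, 0, 0]]]'

```text
time: 9.1
tool_pos: [0.4912, 0.3165, 0.0012]
tcp_rot: [1.078, 1.286, -1.057]
wrist_force: [-0.3, -0.4, 0.1]
width: 0.177
```

```bash
python3 go.py .4863 .3123 .016 10.5 0 .2 1.5
```

```text
q6 final 0.39 turn 0.002
t 9.1 at [0.4912 0.3165 0.0012] jaw 10.8 w 0.177 F [-0.3 -0.4  0.1] rot [ 0.002 -0.003 -0.014] D 0.9 n 1 q [ 0.53  0.3   1.99 -0.    0.84  0.34]
[0.002, -0.003, -0.014, 0.56, -0.57, 0.32, 0.0],
```

arm_command --series '[[[0, -0.003, -0.014, 0.5, -0.6, 0.3, 0], [0, 0, 0, 0, 0, 0, 0]]]'

```text
time: 9.3
tool_pos: [0.4866, 0.3128, -0.0034]
tcp_rot: [1.07, 1.293, -1.068]
wrist_force: [-0.1, 0.1, -0.6]
width: 0.18
```

```bash
python3 go.py .4863 .3123 .016 10.5 0 .2 1.5
```

```text
q6 final 0.39 turn 0.005
t 9.3 at [ 0.4866  0.3128 -0.0034] jaw 10.9 w 0.18 F [-0.1  0.1 -0.6] rot [ 0.005 -0.001 -0.001] D 0.1 n 1 q [0.53 0.31 1.99 0.   0.84 0.34]
[0.005, -0.001, -0.001, 0.11, -0.04, 0.05, 0.0],
```

arm_command --series '[[[0, 0, 0, 0.2, 0, 0, 0], [0, 0, 0, 0, 0, 0, 0], [0, 0, 0, 0, 0, 0, 0.4], [0, 0, 0, 0, 0, 0, 0.4], [0, 0, 0, 0, 0, 0, 0.4], [0, 0, 0, -2, 0, 0, 0.4], [0, 0, 0, -4, 0, 0, 0.4], [0, 0, 0, -4, 0, 0, 0.4], [0, 0, 0, -4, 0, 0, 0.5], [0, 0, 0, 0, 0, 0, 0.5]]]'

```text
time: 10.3
tool_pos: [0.4848, 0.3115, 0.1382]
tcp_rot: [1.065, 1.295, -1.073]
wrist_force: [0.8, 1.1, 0.5]
width: 0.498
```

```bash
python3 -c "
from meas import *
for n in('wrist','side'):
  p,d,K,E=cam(n); cv2.imwrite('pics/%s7.png'%n,p)"; python3 go.py .4483 .004 .17 99.9 .5 .2
```

```text
q6 final 1.41 turn 1.586
t 10.4 at [0.4815 0.3096 0.1328] jaw 10.8 w 0.5 F [ 0.   0.5 -0.7] rot [1.586 0.014 0.007] D 30.8 n 12 q [0.53 0.15 1.9  0.   1.11 0.34]
[0.132, 0.001, 0.001, -0.12, -0.75, 2.45, 0.5],
[0.132, 0.001, 0.001, -0.12, -0.42, 2.53, 0.5],
[0.132, 0.001, 0.001, -0.12, -0.09, 2.56, 0.5],
[0.132, 0.001, 0.001, -0.13, 0.25, 2.55, 0.5],
[0.132, 0.001, 0.001, -0.13, 0.59, 2.49, 0.5],
[0.132, 0.001, 0.001, -0.13, 0.91, 2.4, 0.5],
[0.132, 0.001, 0.001, -0.13, 1.22, 2.25, 0.5],
[0.132, 0.001, 0.001, -0.14, 1.5, 2.07, 0.5],
[0.132, 0.001, 0.001, -0.14, 1.76, 1.86, 0.5],
[0.132, 0.001, 0.001, -0.14, 1.99, 1.61, 0.5],
[0.132, 0.001, 0.001, -0.14, 2.19, 1.33, 0.5],
[0.132, 0.001, 0.001, -0.14, 2.34, 1.03, 0.5],
```

View pics/wrist7.png

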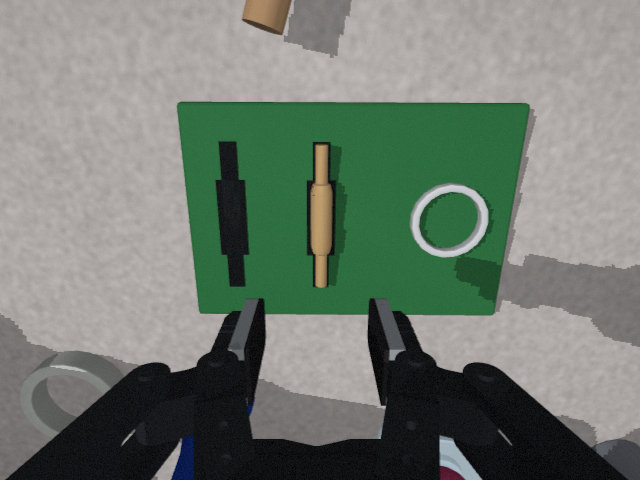

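Bail 1 lies on the far outline at (321,215), nearly centred. This wrist view also gives the near outline (232,215) and ring (450,220), so I'll check those positions from here.

```bash
python3 - <<'E'
from meas import *
p=cv2.imread('pics/wrist7.png'); i=bot.camera_info("wrist"); C=(np.array(i["K"]),np.array(i["extrinsics"]))
h=cv2.cvtColor(p,cv2.COLOR_BGR2HSV)
k=(p.max(2)<60).astype(np.uint8)*255; k[:,:205]=0;k[:,262:]=0;k[:130]=0;k[295:]=0
c=blobs(k,300)[0]; r=cv2.minAreaRect(c); print('near',r,onz(*C,*r[0],.012))
w=((h[...,1]<60)&(h[...,2]>120)).astype(np.uint8)*255; w[:,:405]=0;w[:,495:]=0;w[:180]=0;w[262:]=0
c=cv2.convexHull(blobs(w,300)[0]); e=cv2.fitEllipse(c); print('ring',e,onz(*C,*e[0],.020))
print('bail',onz(*C,321,217,.020))
E
```

```text
near ((231.81129455566406, 213.9805450439453), (145.27903747558594, 28.569255828857422), 86.42366790771484) [0.41789855 0.30105126 0.012     ]
ring ((448.68865966796875, 219.8352813720703), (72.44017791748047, 79.67150115966797), 65.6027603149414) [0.57624082 0.32975254 0.02      ]
bail [0.4840327  0.31394053 0.02      ]
```

arm_command --series '[[[0.13, 0, 0, -0.6, -0.8, 2.4, 0.5], [0.13, 0, 0, -0.6, -0.4, 2.5, 0.5], [0.13, 0, 0, -0.6, -0.1, 2.6, 0.5], [0.13, 0, 0, 0, 0.2, 2.6, 0.5], [0.13, 0, 0, 0, 0.6, 2.5, 0.5], [0.13, 0, 0, 0, 0.9, 2.4, 0.5], [0.13, 0, 0, 0, 1.2, 2.3, 0.5], [0.13, 0, 0, 0, 1.5, 2.1, 0.5], [0.13, 0, 0, 0, 1.8, 1.9, 0.5], [0.13, 0, 0, 0, 2, 1.6, 0.5]]]'

```text
time: 11.4
tool_pos: [0.4334, 0.0439, 0.1335]
tcp_rot: [1.94, 0.412, -2.04]
wrist_force: [-0.1, -0.7, 0.5]
width: 0.502
```

```bash
python3 go.py .4483 .004 .13 99.9 .5 .2
```

```text
q6 final 1.41 turn 0.233
t 11.4 at [0.4334 0.0439 0.1335] jaw -66.3 w 0.502 F [-0.1 -0.7  0.5] rot [ 0.233  0.05  -0.002] D 4.9 n 2 q [ 0.06 -0.1   2.15 -0.01  1.14  1.22]
[0.116, 0.025, -0.001, 1.2, 2.13, 0.06, 0.5],
[0.116, 0.025, -0.001, 1.2, 2.13, -0.16, 0.5],
```

arm_command --series '[[[0.117, 0.025, 0, 1.2, 2.1, 0, 0.5], [0.117, 0.025, 0, 1.2, 2.1, -0.2, 0.5], [0, 0, 0, 2, 0, 0, 0.5], [0, 0, 0, 2, 0, 0, 0.5], [0, 0, 0, 2, 0, 0, 0.5], [0, 0, 0, 0, 0, 0, 0.5]]]'

```text
time: 12.0
tool_pos: [0.4379, -0.0003, 0.0357]
tcp_rot: [2.119, 0.173, -2.156]
wrist_force: [0.5, 0.5, -0.1]
width: 0.502
```

```bash
python3 go.py .4483 .004 .02 99.9 .5 .2;  python3 -c "
from meas import *
p,d,K,E=cam('wrist'); cv2.imwrite('pics/w8.png',p)"
```

```text
q6 final 1.41 turn -0.016
t 12.0 at [ 4.379e-01 -3.000e-04  3.570e-02] jaw -80.8 w 0.502 F [ 0.5  0.5 -0.1] rot [-0.016  0.017  0.002] D 3.8 n 1 q [-0.06  0.02  2.25 -0.    0.89  1.36]
[-0.016, 0.017, 0.002, 3.6, -0.25, -1.15, 0.5],
```

View pics/w8.png

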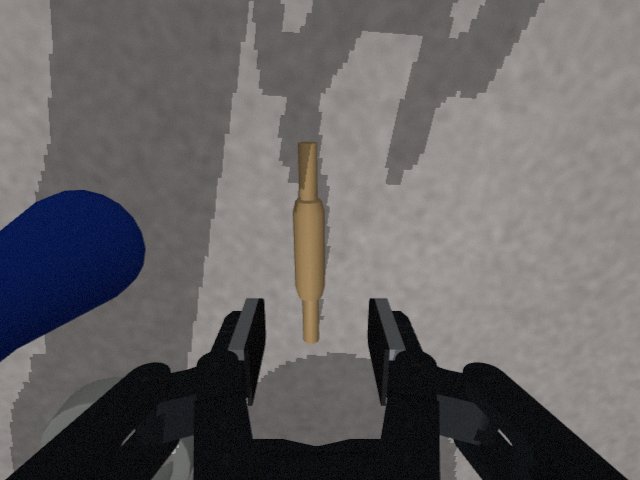

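Bail 2 is between the jaws, with its barrel at (309,250). I correct forward and go down.

arm_command --series '[[[-0.016, 0.017, 0.002, 1.5, -0.3, -1.1, 0.5], [0, 0, 0, 1.5, 0, 0, 0.5], [0, 0, 0, 1, 0, 0, 0.5], [0, 0, 0, 0, 0, 0, 0.5]]]'

```text
time: 12.45
tool_pos: [0.4503, 0.0048, -0.0033]
tcp_rot: [2.131, 0.19, -2.125]
wrist_force: [1.4, 0.4, -0.9]
width: 0.502
```

```bash
python3 go.py .4483 .004 .003 99.9 .5 .2
```

```text
q6 final 1.41 turn 0.003
t 12.45 at [ 0.4503  0.0048 -0.0033] jaw -79.8 w 0.502 F [ 1.4  0.4 -0.9] rot [ 0.003 -0.003 -0.001] D 1.4 n 1 q [-0.04  0.09  2.26 -0.    0.79  1.35]
[0.003, -0.003, -0.001, 1.42, 0.05, 0.21, 0.5],
```

arm_command --series '[[[0, -0.003, 0, 1.4, 0.1, 0.2, 0.5], [0, 0, 0, 0, 0, 0, 0.5], [0, 0, 0, 0, 0, 0, 0.5]]]'

```text
time: 12.75
tool_pos: [0.4497, 0.0034, -0.017]
tcp_rot: [2.129, 0.189, -2.126]
wrist_force: [-0.5, 0.1, -0.3]
width: 0.504
```

```bash
python3 go.py .4483 .004 .003 99.9 .5 .2
```

```text
q6 final 1.41 turn 0.003
t 12.75 at [ 0.4497  0.0034 -0.017 ] jaw -79.8 w 0.504 F [-0.5  0.1 -0.3] rot [ 0.003 -0.002 -0.001] D 0.2 n 1 q [-0.05  0.12  2.27 -0.    0.76  1.35]
[0.003, -0.002, -0.001, 0.05, -0.09, 0.13, 0.5],
```

arm_command --series '[[[0, 0, 0, 0, -0.1, 0.1, 0], [0, 0, 0, 0, 0, 0, 0], [0, 0, 0, 0, 0, 0, 0], [0, 0, 0, 0, 0, 0, 0], [0, 0, 0, 0, 0, 0, 0], [0, 0, 0, -3, 0, 0, 0], [0, 0, 0, -5, 0, 0, 0], [0, 0, 0, -5, 0, 0, 0], [0, 0, 0, -5, 0, 0, 0], [0, 0, 0, 0, 0, 0, 0]]]'

```text
time: 13.75
tool_pos: [0.4464, 0.0045, 0.1685]
tcp_rot: [2.125, 0.19, -2.131]
wrist_force: [1.1, -0.5, -0.3]
width: 0.173
```

```bash
python3 go.py .4190 .3003 .17 10.5 0 .2
```

```text
q6 final 0.44 turn -1.578
t 13.75 at [0.4464 0.0045 0.1685] jaw -79.8 w 0.173 F [ 1.1 -0.5 -0.3] rot [-1.578  0.002  0.002] D 29.8 n 12 q [-0.05 -0.14  2.12 -0.    1.17  1.35]
[-0.132, 0.0, 0.0, 0.16, -2.47, -0.21, 0.0],
[-0.132, 0.0, 0.0, 0.16, -2.42, -0.53, 0.0],
[-0.132, 0.0, 0.0, 0.16, -2.33, -0.85, 0.0],
[-0.132, 0.0, 0.0, 0.16, -2.2, -1.15, 0.0],
[-0.132, 0.0, 0.0, 0.16, -2.03, -1.42, 0.0],
[-0.132, 0.0, 0.0, 0.16, -1.82, -1.68, 0.0],
[-0.132, 0.0, 0.0, 0.16, -1.59, -1.9, 0.0],
[-0.132, 0.0, 0.0, 0.16, -1.32, -2.09, 0.0],
[-0.132, 0.0, 0.0, 0.16, -1.04, -2.25, 0.0],
[-0.132, 0.0, 0.0, 0.16, -0.73, -2.36, 0.0],
[-0.132, 0.0, 0.0, 0.16, -0.42, -2.44, 0.0],
[-0.132, 0.0, 0.0, 0.16, -0.09, -2.47, 0.0],
```

arm_command --series '[[[-0.132, 0, 0, 0, -2.5, -0.2, 0], [-0.132, 0, 0, 0, -2.4, -0.5, 0], [-0.132, 0, 0, 0, -2.3, -0.9, 0], [-0.132, 0, 0, 0, -2.2, -1.2, 0], [-0.132, 0, 0, 0, -2.0, -1.4, 0], [-0.132, 0, 0, 0, -1.8, -1.7, 0], [-0.132, 0, 0, 0.2, -1.6, -1.9, 0], [-0.132, 0, 0, 0.5, -1.3, -2.1, 0], [-0.132, 0, 0, 0.5, -1, -2.3, 0], [-0.132, 0, 0, 0.5, -0.7, -2.4, 0]]]'

```text
time: 14.75
tool_pos: [0.4188, 0.2567, 0.1482]
tcp_rot: [1.226, 1.194, -1.229]
wrist_force: [-0.3, 0.2, -0.1]
width: 0.177
```

```bash
python3 go.py .4190 .3003 .10 10.5 0 .2
```

```text
q6 final 0.44 turn -0.212
t 14.75 at [0.4188 0.2567 0.1482] jaw -1.5 w 0.177 F [-0.3  0.2 -0.1] rot [-0.212  0.003 -0.001] D 8.1 n 3 q [ 0.5  -0.03  2.06 -0.    1.12  0.53]
[-0.071, 0.001, -0.0, 2.29, -0.03, -1.46, 0.0],
[-0.071, 0.001, -0.0, 2.29, 0.07, -1.46, 0.0],
[-0.071, 0.001, -0.0, 2.29, 0.17, -1.45, 0.0],
```

arm_command --series '[[[-0.071, 0, 0, 1, 0, -1.4, 0], [-0.071, 0, 0, 2, 0.1, -1.4, 0], [-0.071, 0, 0, 3, 0.1, -1.4, 0], [0, 0, 0, 2, 0, 0, 0], [0, 0, 0, 2, 0, 0, 0], [0, 0, 0, 0, 0, 0, 0]]]'

```text
time: 15.35
tool_pos: [0.4153, 0.3027, 0.0399]
tcp_rot: [1.052, 1.298, -1.061]
wrist_force: [-1.4, 0.4, -0.3]
width: 0.18
```

```bash
python3 go.py .4190 .3003 .03 10.5 0 .2 3
```

```text
q6 final 0.44 turn 0.018
t 15.35 at [0.4153 0.3027 0.0399] jaw 11.8 w 0.18 F [-1.4  0.4 -0.3] rot [0.018 0.004 0.003] D 3.1 n 2 q [ 0.58  0.14  2.1  -0.    0.9   0.38]
2 x [0.009, 0.002, 0.002, 1.52, 0.16, 0.15, 0.0]
```

arm_command --series '[[[0.01, 0.002, 0.002, 1.5, 0.2, 0.2, 0], [0.008, 0.002, 0.002, 1.5, 0.2, 0.2, 0], [0, 0, 0, 0, 0, 0, 0], [0, 0, 0, 0, 0, 0, 0]]]'

```text
time: 15.75
tool_pos: [0.4204, 0.2995, 0.0102]
tcp_rot: [1.071, 1.291, -1.07]
wrist_force: [0.7, 0.5, 0.3]
width: 0.174
```

```bash
python3 go.py .4190 .3003 .016 10.5 0 .2 3
```

```text
q6 final 0.44 turn 0.001
t 15.75 at [0.4204 0.2995 0.0102] jaw 10.7 w 0.174 F [0.7 0.5 0.3] rot [ 0.001 -0.    -0.001] D 1.5 n 1 q [ 0.57  0.19  2.12 -0.    0.84  0.38]
[0.001, -0.0, -0.001, 1.47, -0.12, -0.1, 0.0],
```

arm_command --series '[[[0, 0, 0, 1.5, -0.1, -0.1, 0], [0, 0, 0, 0, 0, 0, 0], [0, 0, 0, 0, 0, 0, 0]]]'

```text
time: 16.05
tool_pos: [0.4216, 0.302, -0.0028]
tcp_rot: [1.075, 1.29, -1.065]
wrist_force: [-0.5, -0.5, 0.2]
width: 0.175
```

```bash
python3 go.py .4190 .3003 .016 10.5 0 .2 3
```

```text
q6 final 0.44 turn 0.001
t 16.05 at [ 0.4216  0.302  -0.0028] jaw 10.7 w 0.175 F [-0.5 -0.5  0.2] rot [ 0.001 -0.002 -0.006] D 0.4 n 1 q [ 0.57  0.21  2.12 -0.    0.81  0.39]
[0.001, -0.002, -0.006, 0.17, -0.29, 0.12, 0.0],
```

arm_command --series '[[[0, -0.002, -0.006, 0.3, -0.3, 0.1, 0], [0, 0, 0, 0, 0, 0, 0], [0, 0, 0, 0, 0, 0, 0.4], [0, 0, 0, 0, 0, 0, 0.4], [0, 0, 0, 0, 0, 0, 0.4], [0, 0, 0, -3, 0, 0, 0.4], [0, 0, 0, -5, 0, 0, 0.4], [0, 0, 0, -5, 0, 0, 0.8], [0, 0, 0, -4, 0, 0, 1], [0, 0, 0, 0, 0, 0, 1]]]'

```text
time: 17.05
tool_pos: [0.4165, 0.2991, 0.1683]
tcp_rot: [1.065, 1.294, -1.076]
wrist_force: [1.5, 0.9, 0.9]
width: 0.89
```

```bash
python3 -c "
from meas import *
p,d,K,E=cam('wrist'); cv2.imwrite('pics/w9.png',p)"; python3 go.py .4295 .1203 .16 90 .7 .4
```

```text
q6 final -1.3 turn -1.385
t 17.1 at [0.415  0.2982 0.1656] jaw 10.7 w 0.966 F [ 0.1  0.6 -0.2] rot [-1.385 -0.004  0.011] D 18.1 n 10 q [ 0.57 -0.    2.    0.    1.16  0.39]
[-0.139, -0.0, 0.001, 0.29, -0.19, 1.77, 0.7],
[-0.139, -0.0, 0.001, 0.29, -0.43, 1.73, 0.7],
[-0.139, -0.0, 0.001, 0.29, -0.66, 1.66, 0.7],
[-0.139, -0.0, 0.001, 0.29, -0.89, 1.55, 0.7],
[-0.139, -0.0, 0.001, 0.29, -1.09, 1.41, 0.7],
[-0.139, -0.0, 0.001, 0.28, -1.28, 1.25, 0.7],
[-0.139, -0.0, 0.001, 0.28, -1.44, 1.06, 0.7],
[-0.139, -0.0, 0.001, 0.28, -1.57, 0.85, 0.7],
[-0.139, -0.0, 0.001, 0.28, -1.67, 0.62, 0.7],
[-0.139, -0.0, 0.001, 0.28, -1.74, 0.39, 0.7],
```

View pics/w9.png

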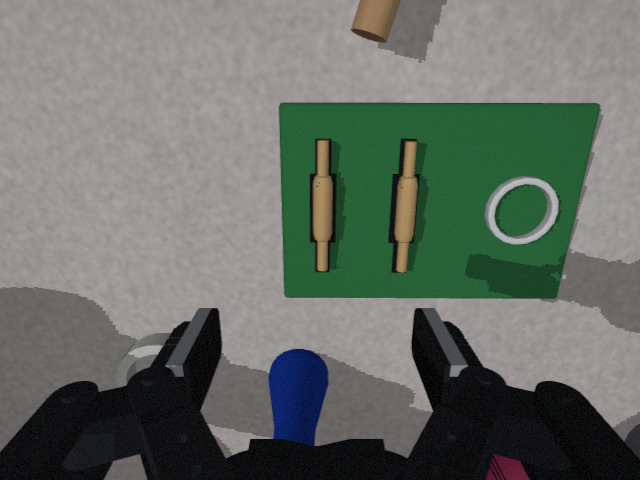

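Both bails lie on their outlines. The cone is next; it is round, so I keep joint 6 where it is.

```bash
python3 go.py .4295 .1203 .16 -6.7 .7 .4
```

```text
q6 final 0.39 turn 0.302
t 17.1 at [0.415  0.2982 0.1656] jaw 10.7 w 0.966 F [ 0.1  0.6 -0.2] rot [0.302 0.006 0.01 ] D 18.1 n 5 q [ 0.57 -0.    2.    0.    1.16  0.39]
[0.06, 0.001, 0.002, 0.57, -0.37, 3.55, 0.7],
[0.06, 0.001, 0.002, 0.57, -0.16, 3.56, 0.7],
[0.06, 0.001, 0.002, 0.56, 0.06, 3.57, 0.7],
[0.06, 0.001, 0.002, 0.56, 0.27, 3.56, 0.7],
[0.06, 0.001, 0.002, 0.56, 0.48, 3.54, 0.7],
```

arm_command --series '[[[0.06, 0, 0.002, 0.3, -0.4, 3.5, 0.7], [0.06, 0, 0.002, 0.3, -0.2, 3.6, 0.7], [0.06, 0, 0.002, 0.4, 0.1, 3.6, 0.7], [0.06, 0, 0.002, 0.4, 0.3, 3.6, 0.7], [0.06, 0, 0.002, 0.4, 0.5, 3.5, 0.7], [0, 0, 0, 0, 0, 0, 0.7], [0, 0, 0, 0, 0, 0, 0.7]]]'

```text
time: 17.8
tool_pos: [0.4217, 0.1129, 0.1365]
tcp_rot: [1.283, 1.152, -1.315]
wrist_force: [-0.1, -0.4, -0.1]
width: 0.696
```

```bash
python3 go.py .4295 .1203 .12 -6.7 .7 .4;  python3 -c "
from meas import *
p,d,K,E=cam('wrist'); cv2.imwrite('pics/w10.png',p)
e=cam('side')[0]; cv2.imwrite('pics/s10.png',e)
P,R,s=pose()
print([proj(K,E,P+R.apply([a,0,0])).round() for a in (0,.05,.1)], proj(K,E,[.4295,.1203,.11]))"
```

```text
q6 final 0.39 turn -0.01
t 17.8 at [0.4217 0.1129 0.1365] jaw -7.0 w 0.696 F [-0.1 -0.4 -0.1] rot [-0.01   0.011  0.015] D 4.0 n 2 q [ 0.21 -0.12  2.16 -0.01  1.12  0.33]
2 x [-0.005, 0.006, 0.007, 1.92, 0.37, -0.44, 0.7]
[array([313., 293.]), array([314., 253.]), array([314., 227.])] [327.30930699 255.90440384]
```

View pics/w10.png

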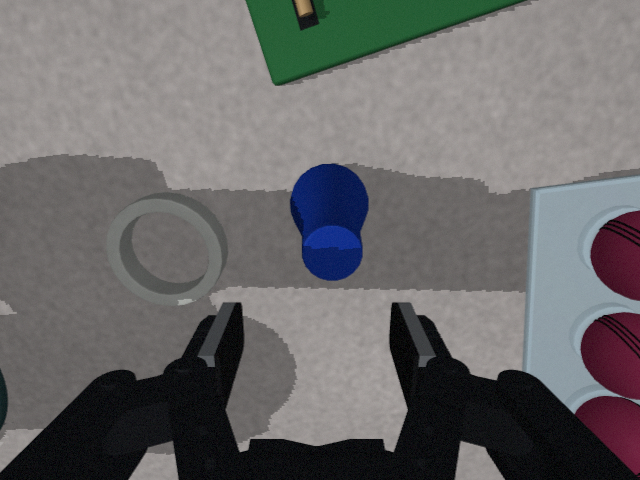

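```bash
python3 - <<'E'
from meas import *
i=bot.camera_info("wrist"); C=(np.array(i["K"]),np.array(i["extrinsics"]))
print(onz(*C,332,252.5,.11), onz(*C,330,202,.012))
E
python3 go.py .4305 .121 .10 -6.7 .7 .4
```

```text
[0.4322286  0.12262713 0.11      ] [0.43333366 0.12405258 0.012     ]
q6 final 0.39 turn -0.008
t 17.9 at [0.4219 0.1137 0.1368] jaw -6.9 w 0.7 F [-0.4  0.2 -0. ] rot [-0.008  0.011  0.014] D 6.0 n 2 q [ 0.21 -0.12  2.16 -0.01  1.12  0.33]
2 x [-0.004, 0.006, 0.007, 2.93, 0.43, -0.45, 0.7]
```

arm_command --series '[[[-0.004, 0.006, 0.007, 0.5, 0.4, -0.5, 0.7], [-0.004, 0.006, 0.007, 0.5, 0.4, -0.5, 0.7], [0, 0, 0, 2, 0, 0, 0.7], [0, 0, 0, 0, 0, 0, 0.7]]]'

```text
time: 18.3
tool_pos: [0.4323, 0.1276, 0.1051]
tcp_rot: [1.289, 1.159, -1.282]
wrist_force: [-0.8, 0.2, -0.6]
width: 0.701
```

```bash
python3 go.py .4308 .1218 .073 -6.7 .7 .4 2
```

```text
q6 final 0.39 turn 0.012
t 18.3 at [0.4323 0.1276 0.1051] jaw -6.0 w 0.701 F [-0.8  0.2 -0.6] rot [ 0.012 -0.004 -0.002] D 5.5 n 3 q [ 0.23 -0.07  2.18  0.    1.03  0.33]
3 x [0.004, -0.001, -0.001, 1.81, -0.03, 0.2, 0.7]
```

arm_command --series '[[[0.004, -0.001, 0, 1.8, -0.1, 0.3, 0.7], [0.004, -0.001, 0, 1.8, 0, 0.3, 0.7], [0.004, -0.001, 0, 1.5, 0, 0, 0.7], [0, 0, 0, 0, 0, 0, 0.7]]]'

```text
time: 18.7
tool_pos: [0.4335, 0.1255, 0.0548]
tcp_rot: [1.296, 1.152, -1.285]
wrist_force: [0.7, 0.2, -0.1]
width: 0.697
```

```bash
python3 go.py .4308 .1218 .073 -6.7 .7 .4 2
```

```text
q6 final 0.39 turn 0.004
t 18.7 at [0.4335 0.1255 0.0548] jaw -6.4 w 0.697 F [ 0.7  0.2 -0.1] rot [ 0.004 -0.003 -0.006] D 0.6 n 1 q [ 0.23 -0.    2.22  0.    0.91  0.34]
[0.004, -0.003, -0.006, 0.38, -0.23, 0.4, 0.7],
```

arm_command --series '[[[0.004, -0.003, -0.006, 0.4, -0.2, 0.4, 0.7], [0, 0, 0, 0, 0, 0, 0.7]]]'

```text
time: 18.9
tool_pos: [0.432, 0.1226, 0.0519]
tcp_rot: [1.293, 1.153, -1.291]
wrist_force: [-0.9, 0.8, 0.4]
width: 0.703
```

```bash
python3 go.py .4308 .1218 .073 -6.7 .7 .4 2; python3 -c "
from meas import *
p,d,K,E=cam('wrist'); cv2.imwrite('pics/w11.png',p)"
```

```text
q6 final 0.39 turn 0.001
t 18.9 at [0.432  0.1226 0.0519] jaw -6.5 w 0.703 F [-0.9  0.8  0.4] rot [ 0.001 -0.    -0.001] D 0.2 n 1 q [ 0.22  0.    2.23 -0.    0.91  0.34]
[0.001, -0.0, -0.001, 0.09, -0.11, 0.09, 0.7],
```

View pics/w11.png

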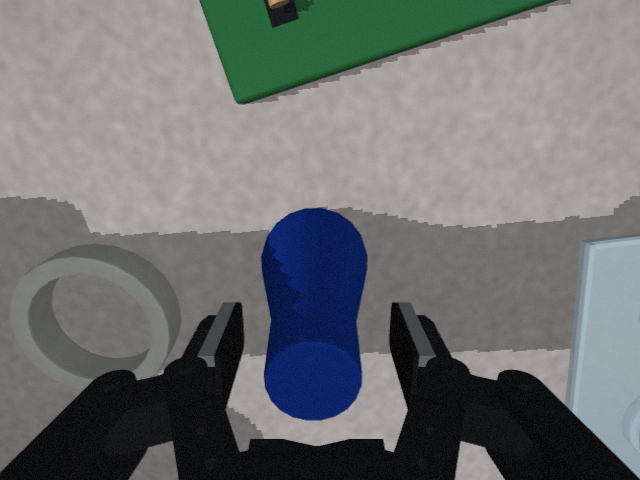

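Cone is centred between the pads (x≈313). Closing.

arm_command --series '[[[0, 0, 0, 0, 0, 0, 0], [0, 0, 0, 0, 0, 0, 0], [0, 0, 0, 0, 0, 0, 0], [0, 0, 0, 0, 0, 0, 0], [0, 0, 0, 0, 0, 0, 0], [0, 0, 0, -2, 0, 0, 0], [0, 0, 0, -4, 0, 0, 0], [0, 0, 0, -4, 0, 0, 0], [0, 0, 0, 0, 0, 0, 0]]]' --newtons 40

```text
time: 19.85
tool_pos: [0.4315, 0.1225, 0.1556]
tcp_rot: [1.293, 1.153, -1.292]
wrist_force: [1.1, -0.3, 0.4]
width: 0.391
```

```bash
python3 -c "
from meas import *
p,d,K,E=cam('wrist'); cv2.imwrite('pics/w12.png',p)
p,d,K,E=cam('side'); cv2.imwrite('pics/s12.png',p[180:380,300:560])"; python3 go.py .4505 -.3142 .15 -57 0 .4
```

```text
q6 final 0.38 turn 0.879
t 19.95 at [0.428  0.1217 0.1508] jaw -6.5 w 0.384 F [-0.2  0.4 -1.7] rot [0.879 0.005 0.006] D 43.7 n 11 q [ 0.22 -0.13  2.14  0.    1.14  0.33]
[0.08, 0.0, 0.001, 0.21, 0.66, 3.91, 0.0],
[0.08, 0.0, 0.001, 0.21, 0.97, 3.85, 0.0],
[0.08, 0.0, 0.001, 0.21, 1.27, 3.76, 0.0],
[0.08, 0.0, 0.001, 0.21, 1.57, 3.65, 0.0],
[0.08, 0.0, 0.001, 0.21, 1.85, 3.51, 0.0],
[0.08, 0.0, 0.001, 0.21, 2.13, 3.35, 0.0],
[0.08, 0.0, 0.001, 0.21, 2.39, 3.17, 0.0],
[0.08, 0.0, 0.001, 0.21, 2.63, 2.97, 0.0],
[0.08, 0.0, 0.001, 0.21, 2.86, 2.75, 0.0],
[0.08, 0.0, 0.001, 0.21, 3.07, 2.51, 0.0],
[0.08, 0.0, 0.001, 0.21, 3.26, 2.26, 0.0],
```

View pics/w12.png

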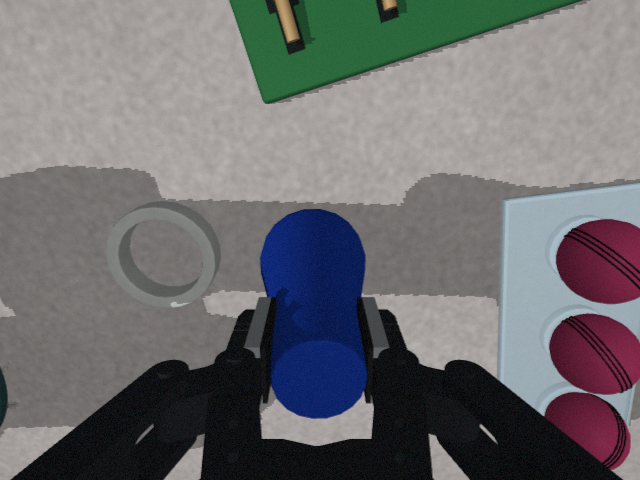

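View pics/s12.png

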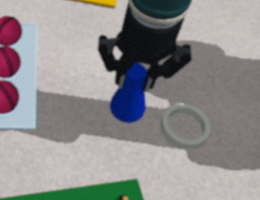

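arm_command --series '[[[0.08, 0, 0, 0, 0.7, 3.9, 0], [0.08, 0, 0, 0, 1, 3.9, 0], [0.08, 0, 0, 0, 1.3, 3.8, 0], [0.08, 0, 0, 0, 1.6, 3.7, 0], [0.08, 0, 0, 0, 1.9, 3.5, 0], [0.08, 0, 0, 0, 2.1, 3.4, 0], [0.08, 0, 0, 0, 2.4, 3.2, 0], [0.08, 0, 0, 0, 2.6, 3, 0], [0.08, 0, 0, 0, 2.9, 2.7, 0], [0.08, 0, 0, 0, 3.1, 2.5, 0]]]'

```text
time: 20.95
tool_pos: [0.4315, -0.2824, 0.1274]
tcp_rot: [1.833, 0.635, -1.897]
wrist_force: [0.9, -0.3, -0.1]
width: 0.387
```

```bash
python3 go.py .4505 -.3142 .13 -57 0 .4
```

```text
q6 final 0.38 turn 0.05
t 20.95 at [ 0.4315 -0.2824  0.1274] jaw -53.7 w 0.387 F [ 0.9 -0.3 -0.1] rot [0.051 0.025 0.031] D 4.2 n 2 q [-0.62  0.06  2.   -0.01  1.11  0.32]
[0.025, 0.013, 0.016, 0.92, 1.87, 0.16, 0.0],
[0.025, 0.013, 0.016, 0.95, 1.86, 0.12, 0.0],
```

arm_command --series '[[[0.025, 0.013, 0.016, 0.5, 1.9, 0.2, 0], [0.025, 0.013, 0.016, 1, 1.8, 0.1, 0], [0, 0, 0, 0, 0, 0, 0], [0, 0, 0, 0, 0, 0, 0]]]'

```text
time: 21.35
tool_pos: [0.446, -0.3161, 0.1021]
tcp_rot: [1.893, 0.571, -1.903]
wrist_force: [0.5, -0.3, -0.9]
width: 0.381
```

```bash
python3 -c "
from meas import *
for n in('wrist','side','top'):
  p,d,K,E=cam(n); cv2.imwrite('pics/%s13.png'%n,p); np.savez(n+'13.npz',p=p,K=K,E=E)
P,R,s=pose(); print(P)"; python3 go.py .4505 -.3142 .10 -57 0 .4
```

```text
[ 0.44671871 -0.31606729  0.10337542]
q6 final 0.38 turn -0.0
t 21.5 at [ 0.4467 -0.3161  0.1034] jaw -56.9 w 0.388 F [-0.9  0.7 -0.9] rot [-0.     0.001  0.008] D 2.6 n 1 q [-0.66  0.13  1.98  0.    1.04  0.33]
[-0.0, 0.001, 0.008, 2.54, 0.07, -0.42, 0.0],
```

View pics/wrist13.png

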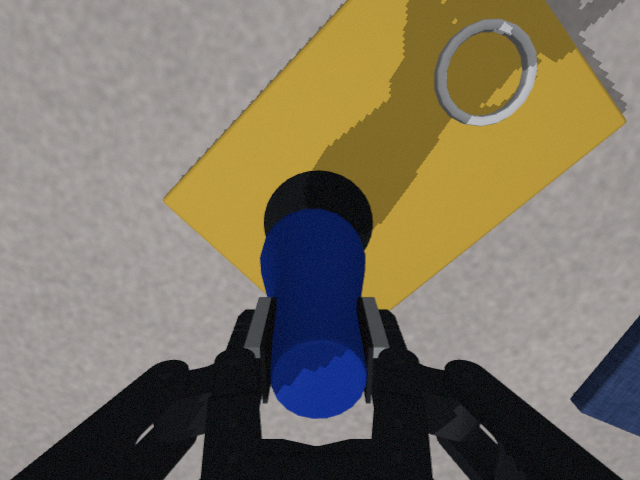

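View pics/side13.png

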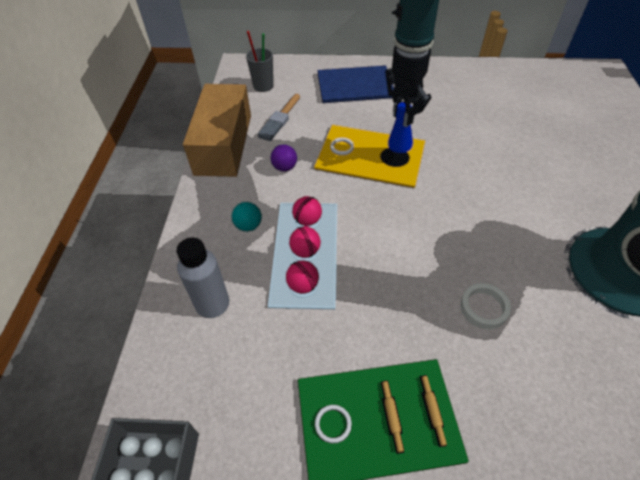

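```bash
python3 - <<'E'
from meas import *
V=np.load('wrist13.npz');C=(V['K'],V['E'])
print('mark',onz(*C,318.5,225,.012)); 
for z in(.05,.06): print('foot',onz(*C,313,259,z), 60/1000*386/((V['E'][2,3]-z)/.946))
print('top',onz(*C,319,379,.16))
print(bot.read_state()['tool_pos'])
E
```

```text
mark [ 0.45266225 -0.3140522   0.012     ]
foot [ 0.4432561  -0.31651966  0.05      ] 103.27903022130143
foot [ 0.44681639 -0.31443967  0.06      ] 108.388374446844
top [ 0.44862491 -0.31774422  0.16      ]
[ 0.44671871 -0.31606729  0.10337542]
```

arm_command --series '[[[0, 0.001, 0.008, 1.2, 0.1, -0.5, 0], [0, 0, 0, 1, 0, 0, 0], [0, 0, 0, 0, 0, 0, 0]]]'

```text
time: 21.8
tool_pos: [0.4525, -0.3122, 0.0823]
tcp_rot: [1.892, 0.563, -1.889]
wrist_force: [-0.0, 0.1, -1.3]
width: 0.386
```

```bash
python3 go.py .452 -.314 .087 -57 0 .4
```

```text
q6 final 0.39 turn 0.003
t 21.8 at [ 0.4525 -0.3122  0.0823] jaw -56.7 w 0.386 F [-0.   0.1 -1.3] rot [ 0.003 -0.001 -0.002] D 1.7 n 1 q [-0.65  0.15  2.   -0.    0.99  0.34]
[0.003, -0.001, -0.002, 1.74, 0.12, 0.14, 0.0],
```

arm_command --series '[[[0, 0, 0, 0.9, 0.1, 0.1, 0], [0, 0, 0, 0.8, 0, 0, 0], [0, 0, 0, 0, 0, 0, 0]]]'

```text
time: 22.1
tool_pos: [0.4532, -0.3137, 0.0657]
tcp_rot: [1.892, 0.562, -1.886]
wrist_force: [0.1, -0.0, -0.4]
width: 0.385
```

```bash
python3 go.py .452 -.314 .085 -57 0 .4
```

```text
q6 final 0.39 turn 0.004
t 22.1 at [ 0.4532 -0.3137  0.0657] jaw -56.6 w 0.385 F [ 0.1 -0.  -0.4] rot [ 0.004 -0.002 -0.004] D 0.3 n 1 q [-0.65  0.17  2.01 -0.    0.96  0.34]
[0.004, -0.002, -0.004, 0.28, -0.05, 0.12, 0.0],
```

arm_command --series '[[[0, 0, 0, 0.2, 0, 0.1, 0], [0, 0, 0, 0, 0, 0, 0], [0, 0, 0, 0, 0, 0, 0]]]'

```text
time: 22.4
tool_pos: [0.4539, -0.3148, 0.0663]
tcp_rot: [1.894, 0.561, -1.884]
wrist_force: [0.3, -0.1, -0.7]
width: 0.387
```

```bash
python3 go.py .452 -.314 .085 -57 0 .4; python3 -c "
from meas import *
p,d,K,E=cam('side'); cv2.imwrite('pics/s14.png',cv2.resize(p[70:220,300:460],None,fx=5,fy=5,interpolation=2))"
```

```text
q6 final 0.39 turn 0.005
t 22.4 at [ 0.4539 -0.3148  0.0663] jaw -56.7 w 0.387 F [ 0.3 -0.1 -0.7] rot [ 0.005 -0.004 -0.006] D 0.4 n 1 q [-0.65  0.17  2.01  0.    0.95  0.34]
[0.005, -0.004, -0.006, 0.34, -0.17, 0.11, 0.0],
```

View pics/s14.png

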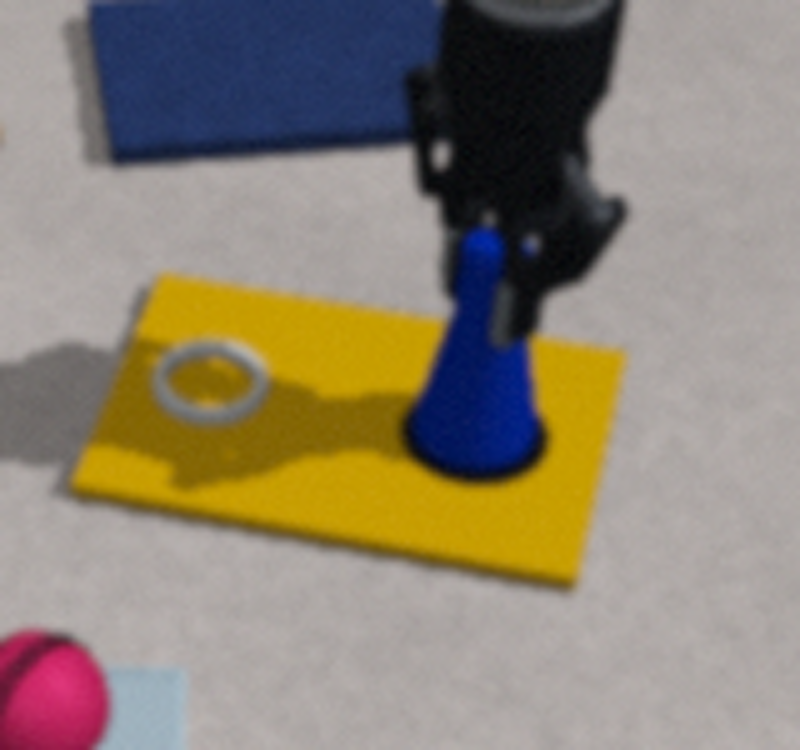

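arm_command --series '[[[0, -0.002, -0.004, 0.4, -0.1, 0.1, 0], [0, 0, 0, 0, 0, 0, 0]]]'

```text
time: 22.65
tool_pos: [0.4545, -0.3153, 0.0663]
tcp_rot: [1.895, 0.562, -1.885]
wrist_force: [0.2, 0.0, -1.6]
width: 0.384
```

```bash
python3 go.py .452 -.314 .085 -57 0 .4
```

```text
q6 final 0.39 turn 0.005
t 22.65 at [ 0.4545 -0.3153  0.0663] jaw -56.7 w 0.384 F [ 0.2  0.  -1.6] rot [ 0.005 -0.004 -0.005] D 0.4 n 1 q [-0.65  0.17  2.01  0.    0.96  0.34]
[0.005, -0.004, -0.005, 0.33, -0.25, 0.14, 0.0],
```

```bash
python3 - <<'E'
from meas import *
p,d,K,E=cam('side')
h=cv2.cvtColor(p,cv2.COLOR_BGR2HSV); m=((h[...,0]>105)&(h[...,0]<128)&(h[...,1]>170)&(h[...,2]>50)).astype(np.uint8); m[:100]=0;m[180:]=0;m[:,:370]=0;m[:,420:]=0
v,u=np.nonzero(m); print(v.max(),u[v==v.max()].mean())
for z in(.012,.014,.018,.022): print(z,proj(K,E,[.4535,-.315+.03,z]).round(1))
s=bot.read_state(); print(np.round(s['joint_torque'],1),np.round(s['wrist_force'],1),np.round(s['tool_pos'],4))
p,d,K,E=cam('wrist'); cv2.imwrite('pics/w15.png',p)
E
```

```text
163 395.5
0.012 [394.1 164.6]
0.014 [394.2 164. ]
0.018 [394.4 162.8]
0.022 [394.5 161.6]
[  0.  -41.  -31.1   0.    0.2  -0. ] [ 0.2 -0.3 -0.8] [ 0.4546 -0.3154  0.0661]
```

View pics/w15.png

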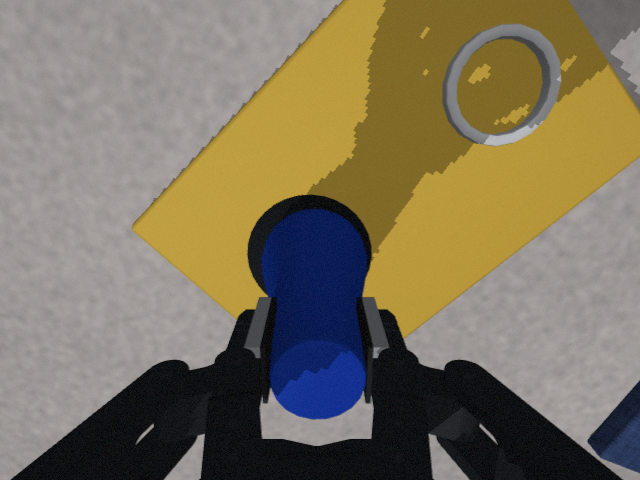

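Cone is almost down but about 4 mm off in the jaw direction: mark centre (309,256), foot centre (315,262). I lift slightly, shift and lower again.

arm_command --series '[[[0, 0, 0, -0.6, -0.3, 0.1, 0], [0.004, -0.003, -0.005, 0, -0.2, 0, 0], [0, 0, 0, 0, 0, 0, 0]]]'

```text
time: 23.05
tool_pos: [0.4487, -0.3106, 0.0699]
tcp_rot: [1.893, 0.565, -1.898]
wrist_force: [-0.6, 0.2, -0.3]
width: 0.385
```

```bash
python3 go.py .451 -.312 .085 -57 0 .4
```

```text
q6 final 0.39 turn -0.001
t 23.05 at [ 0.4487 -0.3106  0.0699] jaw -57.0 w 0.385 F [-0.6  0.2 -0.3] rot [-0.001  0.001  0.004] D 0.7 n 1 q [-0.65  0.16  2.01  0.    0.97  0.34]
[-0.001, 0.001, 0.004, 0.7, 0.25, -0.11, 0.0],
```

arm_command --series '[[[0, 0, 0.004, 0.6, 0.2, -0.1, 0], [0, 0, 0, 0, 0, 0, 0], [0, 0, 0, 0, 0, 0, 0]]]'

```text
time: 23.35
tool_pos: [0.451, -0.3118, 0.0651]
tcp_rot: [1.893, 0.561, -1.895]
wrist_force: [-1.3, 0.9, 1.4]
width: 0.383
```

```bash
python3 go.py .451 -.312 .085 -57 0 .4; python3 -c "
from meas import *
p,d,K,E=cam('wrist'); cv2.imwrite('pics/w16.png',p)"
```

```text
q6 final 0.39 turn -0.002
t 23.35 at [ 0.451  -0.3118  0.0651] jaw -57.0 w 0.383 F [-1.3  0.9  1.4] rot [-0.002  0.001 -0.   ] D 0.2 n 1 q [-0.65  0.17  2.02 -0.    0.96  0.35]
[-0.002, 0.001, -0.0, 0.21, 0.02, 0.01, 0.0],
```

View pics/w16.png

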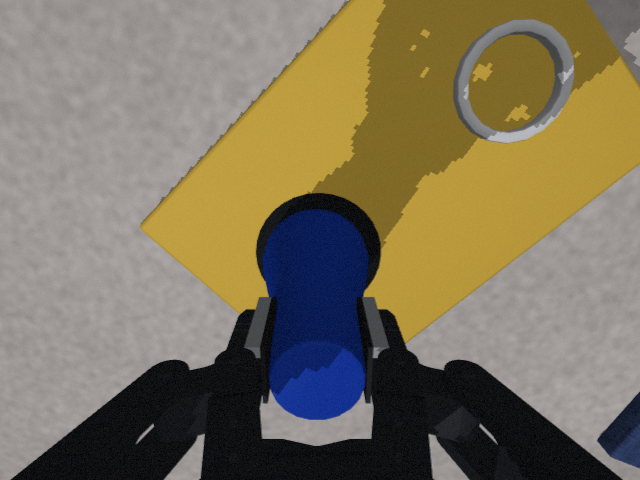

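Centred now, and light contact shows (Fz went from about −1 to +1.4 N). Releasing.

arm_command --series '[[[0, 0, 0, 0.1, 0, 0, 0.45], [0, 0, 0, 0, 0, 0, 0.55], [0, 0, 0, 0, 0, 0, 0.7], [0, 0, 0, 0, 0, 0, 0.7], [0, 0, 0, -2, 0, 0, 0.7], [0, 0, 0, -4, 0, 0, 0.7], [0, 0, 0, -5, 0, 0, 1], [0, 0, 0, -3, 0, 0, 1], [0, 0, 0, 0, 0, 0, 1]]]'

```text
time: 24.3
tool_pos: [0.4491, -0.3102, 0.2041]
tcp_rot: [1.89, 0.568, -1.902]
wrist_force: [0.4, -0.9, -0.1]
width: 1.004
```

```bash
python3 -c "
from meas import *
p,d,K,E=cam('wrist'); cv2.imwrite('pics/w17.png',p); np.savez('w17.npz',p=p,K=K,E=E)"; python3 go.py .6535 -.107 .12 0 1 .78
```

```text
q6 final -0.16 turn -0.997
t 24.35 at [ 0.4483 -0.3096  0.2021] jaw -57.0 w 0.999 F [-0.4 -0.4 -0.3] rot [-0.997 -0.001  0.012] D 30.9 n 8 q [-0.65  0.03  1.89 -0.    1.23  0.35]
[-0.125, -0.0, 0.001, 1.36, -0.71, -3.54, 1.0],
[-0.125, -0.0, 0.001, 1.36, -0.27, -3.6, 1.0],
[-0.125, -0.0, 0.001, 1.36, 0.18, -3.6, 1.0],
[-0.125, -0.0, 0.001, 1.36, 0.62, -3.56, 1.0],
[-0.125, -0.0, 0.001, 1.36, 1.06, -3.45, 1.0],
[-0.125, -0.0, 0.001, 1.37, 1.48, -3.29, 1.0],
[-0.125, -0.0, 0.001, 1.37, 1.87, -3.08, 1.0],
[-0.125, -0.0, 0.001, 1.37, 2.24, -2.83, 1.0],
```

View pics/w17.png

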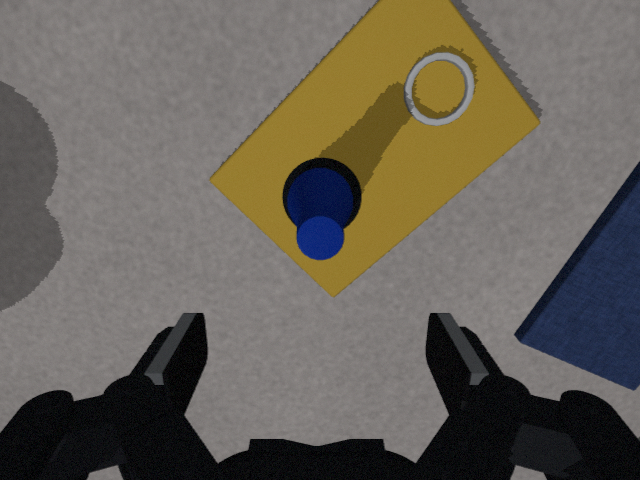

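Cone stands upright on the mark. Next is ball 3, gripped across the tray row.

arm_command --series '[[[-0.125, 0, 0, 0.4, -0.7, -3.5, 1], [-0.125, 0, 0, 0.5, -0.3, -3.6, 1], [-0.125, 0, 0, 0.5, 0.2, -3.6, 1], [-0.125, 0, 0, 0.5, 0.6, -3.6, 1], [-0.125, 0, 0, 1, 1.1, -3.5, 1], [-0.125, 0, 0, 1, 1.5, -3.3, 1], [-0.125, 0, 0, 1, 1.9, -3.1, 1], [-0.125, 0, 0, 1, 2.2, -2.8, 1], [0, 0, 0, 0, 0, 0, 1]]]'

```text
time: 25.25
tool_pos: [0.6479, -0.0943, 0.1209]
tcp_rot: [1.172, 1.26, -1.195]
wrist_force: [0.5, 0.1, -0.4]
width: 1.002
```

```bash
python3 go.py .6535 -.107 .10 1 1 .78
```

```text
q6 final -0.18 turn 0.025
t 25.25 at [ 0.6479 -0.0943  0.1209] jaw 2.4 w 1.002 F [ 0.5  0.1 -0.4] rot [ 0.025 -0.012  0.031] D 5.1 n 2 q [-0.19  0.32  1.71  0.01  1.14 -0.23]
[0.012, -0.006, 0.015, 2.42, 0.33, 0.68, 1.0],
[0.012, -0.006, 0.015, 2.43, 0.3, 0.66, 1.0],
```

arm_command --series '[[[0.012, -0.006, 0.015, 1, 0.3, 0.7, 1], [0.012, -0.006, 0.015, 1.5, 0.3, 0.7, 1], [0, 0, 0, 0, 0, 0, 1], [0, 0, 0, 0, 0, 0, 1]]]'

```text
time: 25.65
tool_pos: [0.6485, -0.1066, 0.0868]
tcp_rot: [1.191, 1.228, -1.206]
wrist_force: [0.6, 0.3, -0.6]
width: 1.0
```

```bash
python3 go.py .6535 -.107 .10 1 1 .78;  python3 -c "
from meas import *
P,R,s=pose()
p,d,K,E=cam('wrist'); cv2.imwrite('pics/w18.png',p); np.savez('w18.npz',p=p,K=K,E=E)
print(proj(K,E,[.6535,-.107,.037]), proj(K,E,[P[0],P[1],.037]))
for c in blobs(hsvmask(p,(160,100,40),(179,255,255)),1500): print(cv2.minEnclosingCircle(c))
"
```

```text
q6 final -0.18 turn -0.003
t 25.65 at [ 0.6485 -0.1066  0.0868] jaw 1.0 w 1.0 F [ 0.6  0.3 -0.6] rot [-0.003 -0.001  0.013] D 1.6 n 1 q [-0.2   0.34  1.75 -0.    1.06 -0.22]
[-0.003, -0.001, 0.013, 1.46, 0.52, 0.05, 1.0],
[323.60218691 255.32164042] [314.97330319 254.45435864]
((339.0, 89.0), 66.64093017578125)
((319.0, 100.5), 66.20621490478516)
((322.5, 250.0), 56.32283020019531)
((340.5, 264.0), 53.90047073364258)
```

View pics/w18.png

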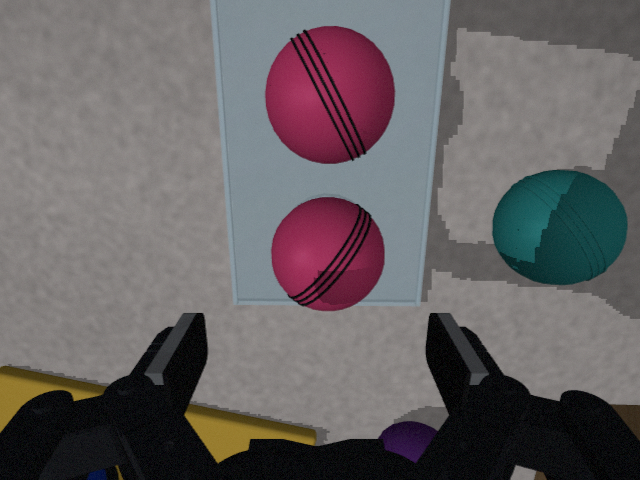

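```bash
python3 -c "
from meas import *
V=np.load('w18.npz'); print(onz(V['K'],V['E'],328,253,.037), onz(V['K'],V['E'],330,95,.037))"; python3 go.py .655 -.107 .045 1 1 .78
```

```text
[ 0.65602691 -0.10549052  0.037     ] [ 0.65471437 -0.01903901  0.037     ]
q6 final -0.18 turn -0.003
t 25.7 at [ 0.6481 -0.1066  0.0866] jaw 1.0 w 0.999 F [-0.8  0.   0.2] rot [-0.003 -0.002  0.014] D 7.0 n 2 q [-0.2   0.34  1.75 -0.    1.06 -0.22]
2 x [-0.002, -0.001, 0.007, 3.47, 0.4, 0.03, 1.0]
```

arm_command --series '[[[0, 0, 0.014, 0.5, 0.7, 0, 1], [0, 0, 0, 2, 0, 0, 1], [0, 0, 0, 2, 0, 0, 1], [0, 0, 0, 0, 0, 0, 1]]]'

```text
time: 26.1
tool_pos: [0.6584, -0.1075, 0.0436]
tcp_rot: [1.202, 1.211, -1.191]
wrist_force: [0.5, 0.1, -0.7]
width: 1.0
```

```bash
python3 go.py .655 -.107 .018 1 1 .78
```

```text
q6 final -0.18 turn -0.002
t 26.1 at [ 0.6584 -0.1075  0.0436] jaw 0.9 w 1.0 F [ 0.5  0.1 -0.7] rot [-0.002 -0.    -0.008] D 5.4 n 2 q [-0.2   0.39  1.77  0.    0.97 -0.22]
2 x [-0.001, -0.0, -0.004, 2.67, -0.19, -0.03, 1.0]
```

arm_command --series '[[[0, 0, -0.008, 0.5, -0.4, 0, 1], [0, 0, 0, 1.6, 0, 0, 1], [0, 0, 0, 0, 0, 0, 1]]]'

```text
time: 26.4
tool_pos: [0.6562, -0.108, 0.0238]
tcp_rot: [1.2, 1.213, -1.195]
wrist_force: [-0.8, -0.3, -0.9]
width: 0.998
```

```bash
python3 go.py .655 -.107 .018 1 1 .78
```

```text
q6 final -0.18 turn -0.004
t 26.4 at [ 0.6562 -0.108   0.0238] jaw 0.9 w 0.998 F [-0.8 -0.3 -0.9] rot [-0.004  0.    -0.004] D 3.4 n 1 q [-0.2   0.41  1.78  0.    0.94 -0.22]
[-0.004, 0.0, -0.004, 3.37, -0.13, -0.1, 1.0],
```

arm_command --series '[[[0, 0, -0.004, 1.1, -0.1, -0.1, 1], [0, 0, 0, 1.1, -0.1, 0, 1], [0, 0, 0, 1, 0, 0, 1], [0, 0, 0, 0, 0, 0, 1]]]'

```text
time: 26.8
tool_pos: [0.6549, -0.107, -0.0101]
tcp_rot: [1.198, 1.215, -1.197]
wrist_force: [-1.0, 0.0, 0.5]
width: 0.999
```

```bash
python3 go.py .655 -.107 .018 1 1 .78
```

```text
q6 final -0.18 turn -0.004
t 26.8 at [ 0.6549 -0.107  -0.0101] jaw 0.9 w 0.999 F [-1.   0.   0.5] rot [-0.004  0.001 -0.001] D 0.0 n 1 q [-0.2   0.45  1.8  -0.    0.89 -0.21]
[-0.004, 0.001, -0.001, -0.02, 0.01, -0.0, 1.0],
```

Exactly placed. Closing and lifting.

arm_command --series '[[[0, 0, 0, 0, 0, 0, 0.3], [0, 0, 0, 0, 0, 0, 0.3], [0, 0, 0, 0, 0, 0, 0.3], [0, 0, 0, 0, 0, 0, 0.3], [0, 0, 0, -2, 0, 0, 0.3], [0, 0, 0, -4, 0, 0, 0.3], [0, 0, 0, -5, 0, 0, 0.3], [0, 0, 0, -5, 0, 0, 0.3], [0, 0, 0, 0, 0, 0, 0.3]]]' --newtons 40

```text
time: 27.7
tool_pos: [0.6522, -0.1065, 0.152]
tcp_rot: [1.196, 1.221, -1.202]
wrist_force: [1.9, -0.5, -0.1]
width: 0.75
```

```bash
python3 -c "
from meas import *
p,d,K,E=cam('wrist'); cv2.imwrite('pics/w19.png',p)"; python3 go.py .582 -.343 .10 -15 .3 .78
```

```text
q6 final -0.27 turn 0.275
t 27.75 at [ 0.65   -0.1061  0.1481] jaw 0.9 w 0.753 F [-0.2 -0.5 -2.6] rot [ 0.275 -0.001  0.012] D 25.8 n 7 q [-0.2   0.29  1.7  -0.    1.17 -0.21]
[0.039, -0.0, 0.002, 1.09, -1.01, 3.37, 0.3],
[0.039, -0.0, 0.002, 1.09, -0.88, 3.41, 0.3],
[0.039, -0.0, 0.002, 1.09, -0.75, 3.44, 0.3],
[0.039, -0.0, 0.002, 1.09, -0.61, 3.47, 0.3],
[0.039, -0.0, 0.002, 1.09, -0.48, 3.49, 0.3],
[0.039, -0.0, 0.002, 1.09, -0.34, 3.5, 0.3],
[0.039, -0.0, 0.002, 1.09, -0.21, 3.52, 0.3],
```

View pics/w19.png

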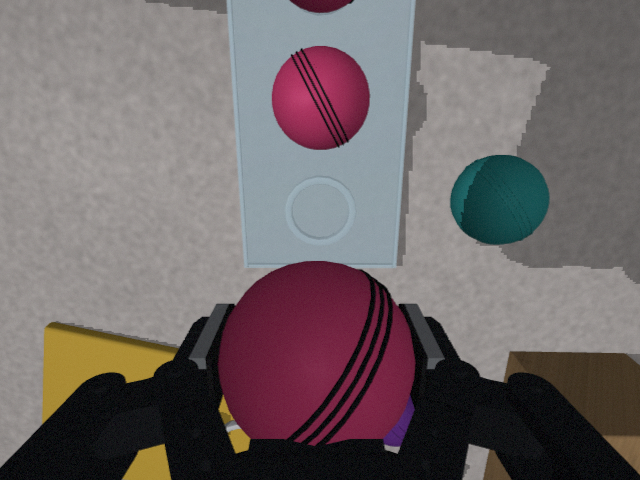

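Ball held (w 0.753, about 64 mm). Now to the yellow ring.

arm_command --series '[[[0.039, 0, 0.002, 0, -1, 3.4, 0.3], [0.039, 0, 0.002, 0, -0.9, 3.4, 0.3], [0.039, 0, 0.002, 0.5, -0.7, 3.4, 0.3], [0.039, 0, 0.002, 0.5, -0.6, 3.5, 0.3], [0.039, 0, 0.002, 0.5, -0.5, 3.5, 0.3], [0.039, 0, 0.002, 0.5, -0.3, 3.5, 0.3], [0.039, 0, 0, 0.5, -0.2, 3.5, 0.3], [0, 0, 0, 0, 0, 0, 0.3]]]'

```text
time: 28.55
tool_pos: [0.5723, -0.3453, 0.1071]
tcp_rot: [1.399, 1.091, -1.411]
wrist_force: [0.4, 0.3, -2.2]
width: 0.757
```

```bash
python3 go.py .5825 -.343 .07 -15 .3 .78
```

```text
q6 final -0.27 turn -0.005
t 28.55 at [ 0.5723 -0.3453  0.1071] jaw -15.1 w 0.757 F [ 0.4  0.3 -2.2] rot [-0.005 -0.005  0.018] D 6.6 n 2 q [-0.58  0.34  1.7  -0.    1.11 -0.32]
2 x [-0.002, -0.003, 0.009, 3.24, 0.52, -0.23, 0.3]
```

arm_command --series '[[[0, -0.003, 0.009, 1, 0.5, -0.2, 0.3], [0, -0.003, 0.009, 2, 0.5, -0.2, 0.3], [0, 0, 0, 2, 0, 0, 0.3], [0, 0, 0, 0, 0, 0, 0.3]]]'

```text
time: 28.95
tool_pos: [0.5803, -0.34, 0.0482]
tcp_rot: [1.402, 1.079, -1.404]
wrist_force: [-0.3, 0.8, -1.8]
width: 0.757
```

```bash
python3 go.py .5825 -.343 .04 -15 .3 .78;  python3 -c "
from meas import *
p,d,K,E=cam('wrist'); cv2.imwrite('pics/w20.png',p);P,R,s=pose();print(P,proj(K,E,[.5825,-.343,.02]))
p,d,K,E=cam('top'); cv2.imwrite('pics/t20.png',p[200:400,400:600])"
```

```text
q6 final -0.27 turn -0.004
t 28.95 at [ 0.5803 -0.34    0.0482] jaw -15.2 w 0.757 F [-0.3  0.8 -1.8] rot [-0.004 -0.003  0.006] D 3.6 n 1 q [-0.57  0.4   1.74  0.    1.   -0.3 ]
[-0.004, -0.003, 0.006, 3.61, 0.31, 0.24, 0.3],
[ 0.58115806 -0.34029219  0.04960556] [319.15485931 274.25096278]
```

View pics/w20.png

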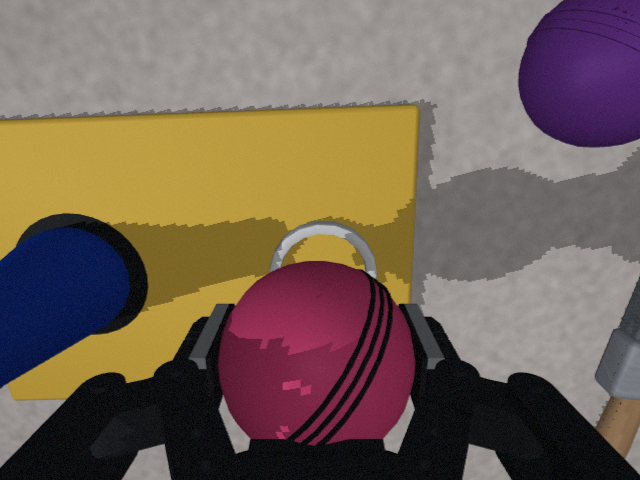

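arm_command --series '[[[-0.004, -0.003, 0.006, 1.5, 0.5, 0.2, 0.3], [0, 0, 0, 1.5, 0, 0, 0.3], [0, 0, 0, 0, 0, 0, 0.3]]]'

```text
time: 29.35
tool_pos: [0.5898, -0.3447, 0.022]
tcp_rot: [1.398, 1.066, -1.392]
wrist_force: [-0.4, 0.6, -1.8]
width: 0.753
```

```bash
python3 go.py .5845 -.3427 .027 -15 .3 .78;  python3 -c "
from meas import *
p,d,K,E=cam('wrist'); cv2.imwrite('pics/w21.png',p)"
```

```text
q6 final -0.27 turn 0.002
t 29.35 at [ 0.5898 -0.3447  0.022 ] jaw -14.8 w 0.753 F [-0.4  0.6 -1.8] rot [ 0.002  0.003 -0.01 ] D 2.4 n 1 q [-0.57  0.44  1.75 -0.    0.94 -0.31]
[0.002, 0.003, -0.01, 2.29, -0.58, -0.07, 0.3],
```

View pics/w21.png

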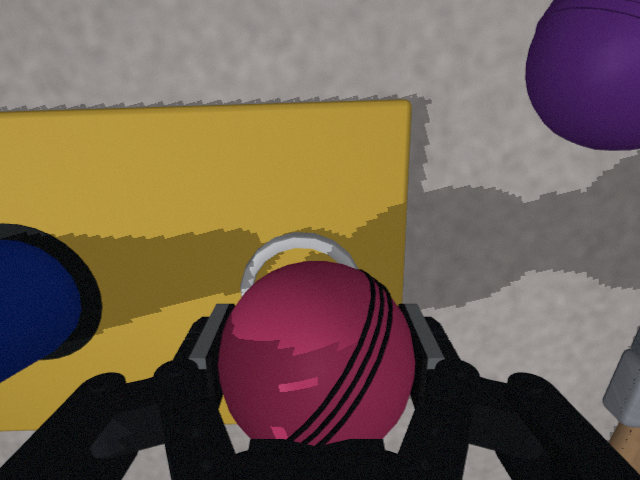

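arm_command --series '[[[0, 0.003, -0.01, 0.6, -0.7, 0, 0.3], [0, 0, 0, 0, 0, 0, 0.3], [0, 0, 0, 0, 0, 0, 0.3]]]'

```text
time: 29.7
tool_pos: [0.5838, -0.3439, 0.0175]
tcp_rot: [1.397, 1.074, -1.396]
wrist_force: [0.1, 0.3, -1.3]
width: 0.754
```

```bash
python3 go.py .583 -.343 .026 -15 .3 .78;  python3 -c "
from meas import *
p,d,K,E=cam('wrist'); cv2.imwrite('pics/w22.png',p)"
```

```text
q6 final -0.27 turn 0.001
t 29.7 at [ 0.5838 -0.3439  0.0175] jaw -14.8 w 0.754 F [ 0.1  0.3 -1.3] rot [ 0.001  0.001 -0.002] D 1.9 n 1 q [-0.57  0.44  1.76 -0.    0.94 -0.31]
[0.001, 0.001, -0.002, 1.95, -0.1, -0.07, 0.3],
```

View pics/w22.png

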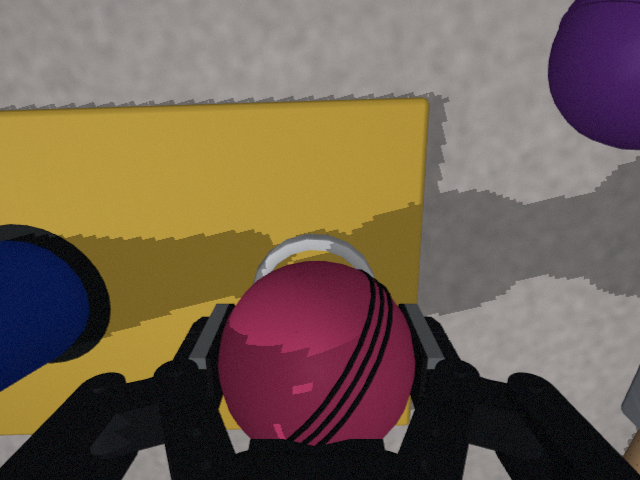

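Ring (x≈315) now lines up with the ball (x≈317). Lowering.

arm_command --series '[[[0, 0, 0, 0.9, 0, 0, 0.3], [0, 0, 0, 0.9, 0, 0, 0.3], [0, 0, 0, 0, 0, 0, 0.3]]]'

```text
time: 30.05
tool_pos: [0.584, -0.3443, -0.001]
tcp_rot: [1.397, 1.072, -1.396]
wrist_force: [0.8, 0.3, -1.6]
width: 0.75
```

```bash
python3 go.py .583 -.343 .026 -15 .3 .78
```

```text
q6 final -0.27 turn 0.001
t 30.05 at [ 0.584  -0.3443 -0.001 ] jaw -14.8 w 0.75 F [ 0.8  0.3 -1.6] rot [ 0.001  0.001 -0.003] D 0.2 n 1 q [-0.57  0.46  1.76 -0.    0.91 -0.31]
[0.001, 0.001, -0.003, 0.09, -0.13, -0.1, 0.3],
```

arm_command --series '[[[0, 0, 0, 0.2, -0.1, -0.1, 0.3], [0, 0, 0, 0, 0, 0, 0.3], [0, 0, 0, 0, 0, 0, 0.85], [0, 0, 0, 0, 0, 0, 1], [0, 0, 0, 0, 0, 0, 1], [0, 0, 0, -2, 0, 0, 1], [0, 0, 0, -4, 0, 0, 1], [0, 0, 0, -5, 0, 0, 1], [0, 0, 0, -5, 0, 0, 1], [0, 0, 0, 0, 0, 0, 1]]]'

```text
time: 31.05
tool_pos: [0.5824, -0.3421, 0.1607]
tcp_rot: [1.397, 1.075, -1.397]
wrist_force: [0.7, -0.2, 0.5]
width: 1.001
```

```bash
python3 -c "
from meas import *
p,d,K,E=cam('wrist'); cv2.imwrite('pics/w23.png',p)"; python3 go.py .6525 .064 .14 1 1 .78
```

```text
q6 final 0.08 turn -0.278
t 31.1 at [ 0.5806 -0.3409  0.157 ] jaw -14.8 w 1.003 F [-0.   0.4  0.1] rot [-0.278 -0.002  0.005] D 41.4 n 11 q [-0.57  0.3   1.66 -0.    1.18 -0.31]
[-0.025, -0.0, 0.0, 0.41, -0.31, -3.73, 1.0],
[-0.025, -0.0, 0.0, 0.41, -0.21, -3.73, 1.0],
[-0.025, -0.0, 0.0, 0.41, -0.12, -3.74, 1.0],
[-0.025, -0.0, 0.0, 0.41, -0.02, -3.74, 1.0],
[-0.025, -0.0, 0.0, 0.41, 0.07, -3.74, 1.0],
[-0.025, -0.0, 0.0, 0.41, 0.16, -3.73, 1.0],
[-0.025, -0.0, 0.0, 0.41, 0.26, -3.73, 1.0],
[-0.025, -0.0, 0.0, 0.41, 0.35, -3.72, 1.0],
[-0.025, -0.0, 0.0, 0.41, 0.45, -3.71, 1.0],
[-0.025, -0.0, 0.0, 0.41, 0.54, -3.7, 1.0],
[-0.025, -0.0, 0.0, 0.41, 0.63, -3.68, 1.0],
```

View pics/w23.png

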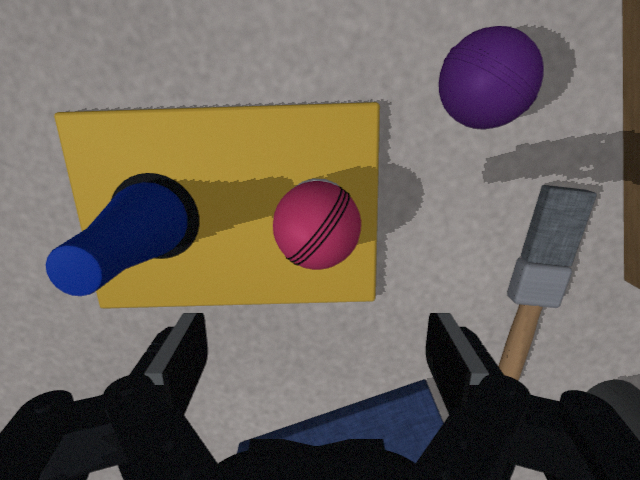

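Yellow ring has its ball at (317,225). Next is the tray ball nearest the green board.

arm_command --series '[[[-0.025, 0, 0, 0, -0.3, -3.8, 1], [-0.025, 0, 0, 0, -0.2, -3.8, 1], [-0.025, 0, 0, 0, -0.1, -3.8, 1], [-0.025, 0, 0, 0, 0, -3.8, 1], [-0.025, 0, 0, 0.2, 0.1, -3.8, 1], [-0.025, 0, 0, 0.3, 0.2, -3.8, 1], [-0.025, 0, 0, 0.3, 0.3, -3.8, 1], [-0.025, 0, 0, 0.3, 0.4, -3.7, 1], [-0.025, 0, 0, 0.3, 0.5, -3.7, 1], [-0.025, 0, 0, 0.3, 0.5, -3.7, 1]]]'

```text
time: 32.1
tool_pos: [0.6421, 0.0405, 0.125]
tcp_rot: [1.208, 1.225, -1.229]
wrist_force: [0.6, -0.3, -0.0]
width: 1.001
```

```bash
python3 go.py .652 .064 .12 1 1 .78
```

```text
q6 final 0.08 turn -0.025
t 32.1 at [0.6421 0.0405 0.125 ] jaw -0.5 w 1.001 F [ 0.6 -0.3 -0. ] rot [-0.025 -0.004  0.022] D 4.2 n 2 q [0.02 0.29 1.75 0.01 1.13 0.03]
[-0.013, -0.002, 0.011, 1.64, 0.52, -1.17, 1.0],
[-0.013, -0.002, 0.011, 1.64, 0.52, -1.17, 1.0],
```

arm_command --series '[[[-0.013, -0.002, 0.011, 0.8, 0.5, -1.2, 1], [-0.012, -0.002, 0.011, 1.6, 0.5, -1.2, 1], [0, 0, 0, 0, 0, 0, 1], [0, 0, 0, 0, 0, 0, 1], [0, 0, 0, 0, 0, 0, 1]]]'

```text
time: 32.6
tool_pos: [0.6473, 0.0688, 0.0927]
tcp_rot: [1.186, 1.227, -1.199]
wrist_force: [0.3, -0.2, -0.6]
width: 1.0
```

```bash
python3 go.py .652 .064 .06 1 1 .78;  python3 -c "
from meas import *
P,R,s=pose()
p,d,K,E=cam('wrist'); cv2.imwrite('pics/w24.png',p)
print(proj(K,E,[.652,.064,.037]))"
```

```text
q6 final 0.08 turn 0.005
t 32.6 at [0.6473 0.0688 0.0927] jaw 1.4 w 1.0 F [ 0.3 -0.2 -0.6] rot [0.005 0.001 0.01 ] D 6.1 n 2 q [ 0.07  0.32  1.76 -0.    1.07  0.04]
2 x [0.002, 0.0, 0.005, 3.03, 0.26, 0.24, 1.0]
[322.51168967 258.2992643 ]
```

View pics/w24.png

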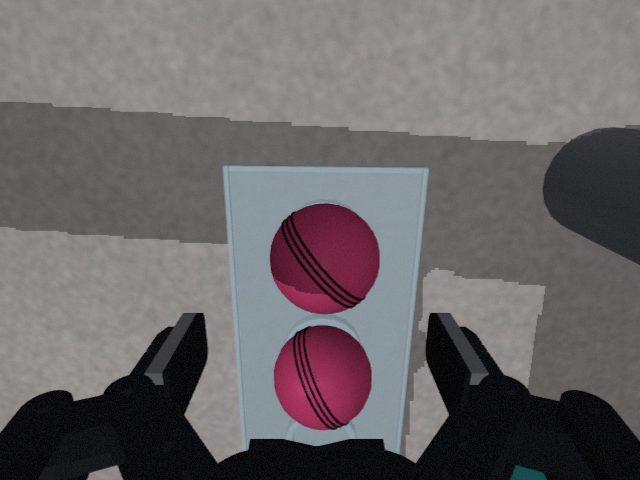

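arm_command --series '[[[0.005, 0, 0.01, 0.5, 0.5, 0.4, 1], [0, 0, 0, 2, 0, 0, 1], [0, 0, 0, 2, 0, 0, 1], [0, 0, 0, 0, 0, 0, 1]]]'

```text
time: 33.05
tool_pos: [0.6567, 0.0599, 0.0502]
tcp_rot: [1.203, 1.207, -1.193]
wrist_force: [-0.7, 0.5, -0.8]
width: 1.001
```

```bash
python3 go.py .653 .064 .018 1 1 .78
```

```text
q6 final 0.08 turn -0.007
t 33.05 at [0.6567 0.0599 0.0502] jaw 0.8 w 1.001 F [-0.7  0.5 -0.8] rot [-0.007  0.002 -0.01 ] D 6.0 n 2 q [ 0.05  0.37  1.79 -0.    0.98  0.04]
2 x [-0.004, 0.001, -0.005, 3.0, -0.21, -0.21, 1.0]
```

arm_command --series '[[[-0.005, 0.002, -0.01, 0.5, -0.4, -0.4, 1], [0, 0, 0, 1.7, 0, 0, 1], [0, 0, 0, 0, 0, 0, 1]]]'

```text
time: 33.35
tool_pos: [0.6543, 0.0626, 0.029]
tcp_rot: [1.199, 1.216, -1.195]
wrist_force: [0.2, -0.4, -0.7]
width: 0.999
```

```bash
python3 go.py .653 .064 .018 1 1 .78
```

```text
q6 final 0.08 turn -0.002
t 33.35 at [0.6543 0.0626 0.029 ] jaw 1.0 w 0.999 F [ 0.2 -0.4 -0.7] rot [-0.002 -0.001 -0.002] D 3.9 n 1 q [0.06 0.39 1.8  0.   0.95 0.04]
[-0.002, -0.001, -0.002, 3.89, -0.13, -0.14, 1.0],
```

arm_command --series '[[[0, 0, -0.002, 1.3, -0.1, -0.1, 1], [0, 0, 0, 1.3, -0.1, 0, 1], [0, 0, 0, 1.2, 0, 0, 1], [0, 0, 0, 0, 0, 0, 1]]]'

```text
time: 33.75
tool_pos: [0.6527, 0.0639, -0.0117]
tcp_rot: [1.198, 1.216, -1.195]
wrist_force: [-0.8, -0.2, -0.1]
width: 0.998
```

```bash
python3 go.py .653 .064 .018 1 1 .78
```

```text
q6 final 0.08 turn -0.002
t 33.75 at [ 0.6527  0.0639 -0.0117] jaw 1.0 w 0.998 F [-0.8 -0.2 -0.1] rot [-0.002 -0.001 -0.002] D 0.2 n 1 q [0.06 0.44 1.82 0.   0.88 0.04]
[-0.002, -0.001, -0.002, -0.18, 0.03, -0.01, 1.0],
```

arm_command --series '[[[0, 0, 0, 0, 0, 0, 0.3], [0, 0, 0, 0, 0, 0, 0.3], [0, 0, 0, 0, 0, 0, 0.3], [0, 0, 0, 0, 0, 0, 0.3], [0, 0, 0, -2, 0, 0, 0.3], [0, 0, 0, -4, 0, 0, 0.3], [0, 0, 0, -5, 0, 0, 0.3], [0, 0, 0, -5, 0, 0, 0.3], [0, 0, 0, 0, 0, 0, 0.3]]]' --newtons 40

```text
time: 34.65
tool_pos: [0.65, 0.0637, 0.1506]
tcp_rot: [1.194, 1.222, -1.201]
wrist_force: [1.9, 0.0, -1.0]
width: 0.756
```

```bash
python3 go.py .5815 .3295 .12 10.5 .3 .78; python3 -c "
from meas import *
p,d,K,E=cam('wrist'); cv2.imwrite('pics/w25.png',p)"
```

```text
q6 final 0.33 turn -0.168
t 34.65 at [0.65   0.0637 0.1506] jaw 1.0 w 0.756 F [ 1.9  0.  -1. ] rot [-0.168 -0.001  0.006] D 28.1 n 8 q [0.06 0.27 1.71 0.   1.16 0.04]
[-0.021, -0.0, 0.001, 0.74, -0.79, -3.34, 0.3],
[-0.021, -0.0, 0.001, 0.74, -0.72, -3.35, 0.3],
[-0.021, -0.0, 0.001, 0.74, -0.65, -3.37, 0.3],
[-0.021, -0.0, 0.001, 0.73, -0.58, -3.38, 0.3],
[-0.021, -0.0, 0.001, 0.73, -0.51, -3.39, 0.3],
[-0.021, -0.0, 0.001, 0.73, -0.44, -3.4, 0.3],
[-0.021, -0.0, 0.001, 0.73, -0.37, -3.41, 0.3],
[-0.021, -0.0, 0.001, 0.73, -0.3, -3.42, 0.3],
```

View pics/w25.png

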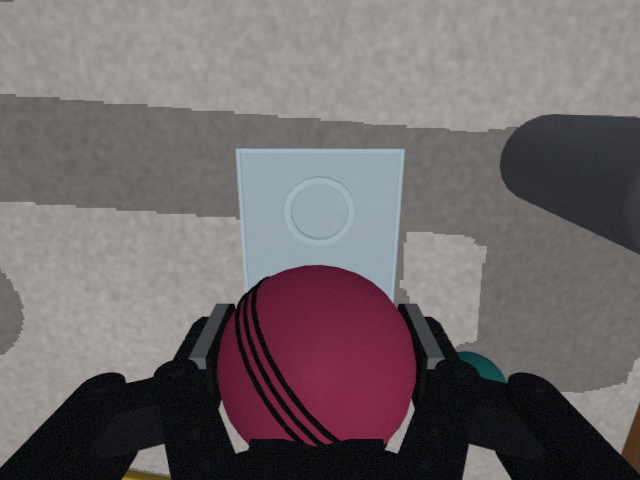

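arm_command --series '[[[-0.021, 0, 0, 0, -0.8, -3.3, 0.3], [-0.021, 0, 0, 0, -0.7, -3.3, 0.3], [-0.021, 0, 0, 0.3, -0.6, -3.4, 0.3], [-0.021, 0, 0, 0.3, -0.6, -3.4, 0.3], [-0.021, 0, 0, 0.3, -0.5, -3.4, 0.3], [-0.021, 0, 0, 0.3, -0.4, -3.4, 0.3], [-0.021, 0, 0, 0.3, -0.4, -3.4, 0.3], [-0.021, 0, 0, 0.3, -0.3, -3.4, 0.3], [0, 0, 0, 0, 0, 0, 0.3], [0, 0, 0, 0, 0, 0, 0.3]]]'

```text
time: 35.7
tool_pos: [0.5654, 0.3323, 0.1094]
tcp_rot: [1.046, 1.314, -1.099]
wrist_force: [-0.6, -0.4, -0.5]
width: 0.753
```

```bash
python3 go.py .5815 .3295 .07 10.5 .3 .78
```

```text
q6 final 0.33 turn 0.007
t 35.7 at [0.5654 0.3323 0.1094] jaw 10.8 w 0.753 F [-0.6 -0.4 -0.5] rot [0.007 0.004 0.038] D 6.9 n 2 q [0.49 0.33 1.72 0.01 1.13 0.3 ]
[0.004, 0.002, 0.019, 3.33, 0.89, 0.28, 0.3],
[0.004, 0.002, 0.019, 3.35, 0.83, 0.28, 0.3],
```

arm_command --series '[[[0.004, 0.002, 0.019, 1, 0.8, 0.3, 0.3], [0.003, 0.002, 0.019, 1.5, 0.7, 0.2, 0.3], [0, 0, 0, 2, 0, 0, 0.3], [0, 0, 0, 0, 0, 0, 0.3], [0, 0, 0, 0, 0, 0, 0.3]]]'

```text
time: 36.2
tool_pos: [0.579, 0.3243, 0.0582]
tcp_rot: [1.072, 1.289, -1.083]
wrist_force: [0.4, -0.3, -1.4]
width: 0.755
```

```bash
python3 go.py .5815 .3295 .04 10.5 .3 .78
```

```text
q6 final 0.33 turn -0.009
t 36.2 at [0.579  0.3243 0.0582] jaw 10.2 w 0.755 F [ 0.4 -0.3 -1.4] rot [-0.009  0.004  0.006] D 4.6 n 2 q [ 0.47  0.38  1.76 -0.    1.01  0.3 ]
2 x [-0.004, 0.002, 0.003, 2.3, 0.18, -0.24, 0.3]
```

arm_command --series '[[[-0.004, 0.002, 0.003, 1.5, 0.2, -0.3, 0.3], [-0.004, 0.002, 0.003, 1.5, 0.1, -0.2, 0.3], [0, 0, 0, 0, 0, 0, 0.3], [0, 0, 0, 0, 0, 0, 0.3]]]'

```text
time: 36.6
tool_pos: [0.5824, 0.3294, 0.0271]
tcp_rot: [1.074, 1.29, -1.069]
wrist_force: [0.4, 0.1, -1.8]
width: 0.751
```

```bash
python3 go.py .5815 .3295 .04 10.5 .3 .78;python3 -c "
from meas import *
p,d,K,E=cam('wrist'); cv2.imwrite('pics/w26.png',p)"
```

```text
q6 final 0.33 turn -0.0
t 36.6 at [0.5824 0.3294 0.0271] jaw 10.6 w 0.751 F [ 0.4  0.1 -1.8] rot [-0.    -0.001 -0.003] D 1.5 n 1 q [0.48 0.41 1.77 0.   0.95 0.29]
[-0.0, -0.001, -0.003, 1.5, -0.09, -0.03, 0.3],
```

View pics/w26.png

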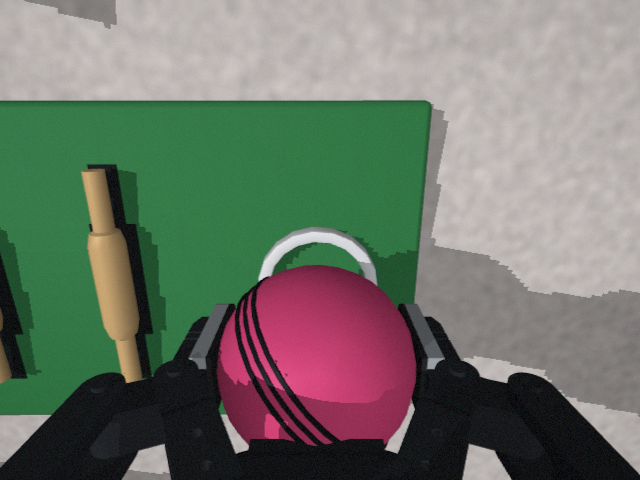

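Aligned (ring x≈318, ball 317). Lowering.

arm_command --series '[[[0, 0, -0.002, 1.3, -0.1, 0, 0.3], [0, 0, 0, 1.2, 0, 0, 0.3], [0, 0, 0, 0, 0, 0, 0.3], [0, 0, 0, 0, 0, 0, 0.3]]]'

```text
time: 37.05
tool_pos: [0.5815, 0.3297, 0.0006]
tcp_rot: [1.073, 1.291, -1.07]
wrist_force: [0.2, 0.1, -1.3]
width: 0.755
```

```bash
python3 go.py .5815 .3295 .0245 10.5 .3 .78
```

```text
q6 final 0.33 turn 0.001
t 37.05 at [0.5815 0.3297 0.0006] jaw 10.6 w 0.755 F [ 0.2  0.1 -1.3] rot [ 0.001 -0.001 -0.001] D 0.4 n 1 q [0.48 0.45 1.78 0.   0.91 0.29]
[0.001, -0.001, -0.001, 0.41, -0.0, 0.02, 0.3],
```

arm_command --series '[[[0, 0, 0, 0.4, 0, 0, 0.3], [0, 0, 0, 0, 0, 0, 0.3], [0, 0, 0, 0, 0, 0, 0.85], [0, 0, 0, 0, 0, 0, 1], [0, 0, 0, 0, 0, 0, 1], [0, 0, 0, -2, 0, 0, 1], [0, 0, 0, -4, 0, 0, 1], [0, 0, 0, -5, 0, 0, 1], [0, 0, 0, -5, 0, 0, 1], [0, 0, 0, 0, 0, 0, 1]]]'

```text
time: 38.05
tool_pos: [0.5819, 0.3297, 0.1632]
tcp_rot: [1.074, 1.291, -1.069]
wrist_force: [0.5, 1.2, -0.0]
width: 1.001
```

```bash
python3 -c "
from meas import *
for n in('wrist','side','top'):
  p,d,K,E=cam(n); cv2.imwrite('pics/%s27.png'%n,p); np.savez(n+'27.npz',p=p,d=d,K=K,E=E)
print(bot.read_state()['tool_pos'])"
```

```text
[0.57661091 0.32691017 0.15347163]
```

View pics/wrist27.png

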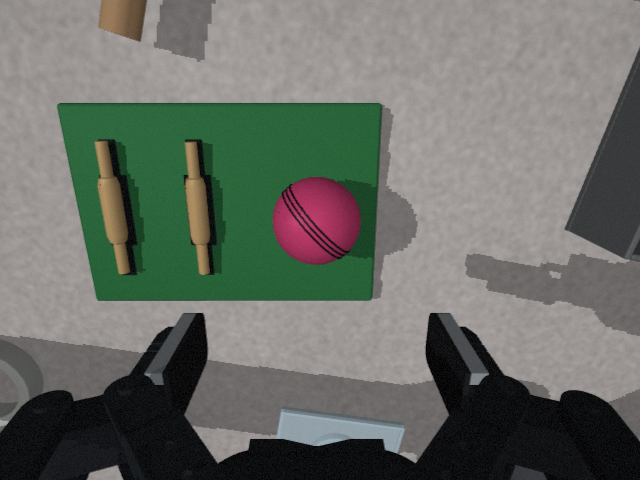

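View pics/top27.png

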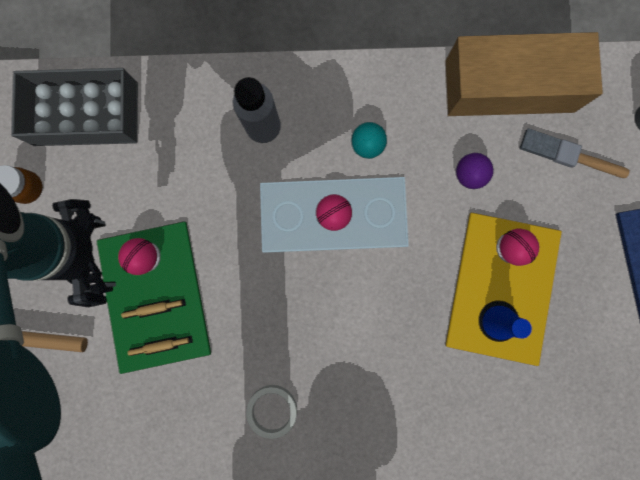

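View pics/side27.png

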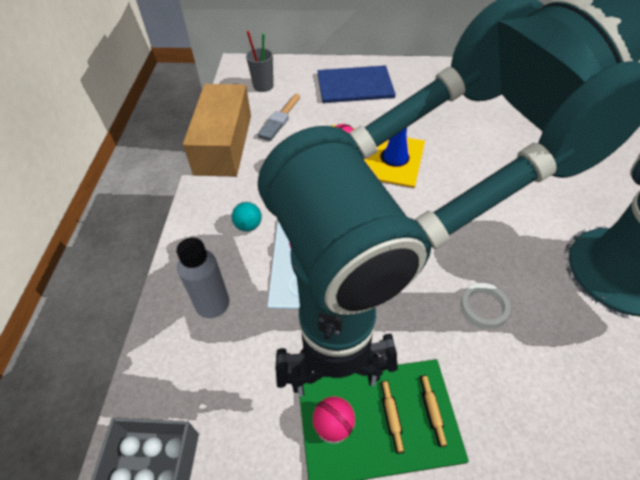

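All pieces look placed: in the top view the balls are at (138,257), (519,247) and, still in the tray, (333,212). The bails are at (153,308) and (159,346), and the cone's foot is at (500,321). Now a check against the tolerances.

```bash
python3 - <<'E'
from meas import *
V=np.load('top27.npz');C=(V['K'],V['E']);p=V['p']
def fr(ctr,yaw):
    a=np.radians(yaw);return lambda P:(np.array([[np.cos(a),np.sin(a)],[-np.sin(a),np.cos(a)]])@(P[:2]-ctr)).round(4)
# frames from initial top-view features
R0=np.array([.5805,.3281]);N0=np.array([.4187,.2985]);gy=np.degrees(np.arctan2(*(R0-N0)[::-1]));u=(R0-N0)/np.linalg.norm(R0-N0);G=fr((R0-.075*u+N0+.09*u)/2,gy)
R1=np.array([.5815,-.3434]);M1=np.array([.4498,-.3143]);u=(R1-M1)/np.linalg.norm(R1-M1);yy=np.degrees(np.arctan2(u[1],u[0]));Y=fr((R1-.075*u+M1+.06*u)/2,yy)
print(gy,yy)
for c in blobs(hsvmask(p,(160,100,40),(179,255,255)),150):
    e=cv2.minEnclosingCircle(c)
    x=e[0][0]; z=.037 if 300<x<400 else .045; P=onz(*C,*e[0],z); print('ball',np.round(e[0]),P.round(4),G(P) if x<300 else Y(P))
h=cv2.cvtColor(p,cv2.COLOR_BGR2HSV); m=cv2.inRange(h,np.array((10,70,70)),np.array((24,255,255))); m[:290]=0;m[365:]=0;m[:,:112]=0;m[:,205:]=0
for c in blobs(m,60):
    r=cv2.minAreaRect(c); l=cv2.fitLine(c,cv2.DIST_L2,0,.01,.01)[:,0]; ct=np.array(r[0]); a=onz(*C,*(ct+20*l[:2]),.02)-onz(*C,*(ct-20*l[:2]),.02)
    print('bail',ct.round(1),G(onz(*C,*ct,.02)),'len',max(r[1]),'ang to board y',((np.degrees(np.arctan2(a[1],a[0]))-gy)%180-90).round(1))
# cone
m=((h[...,0]>105)&(h[...,0]<128)&(h[...,1]>150)).astype(np.uint8)*255; m[:290]=0;m[350:]=0;m[:,:470]=0;m[:,545:]=0
c=blobs(m,50)[0]; b=p[...,0]; t,_=cv2.threshold(b[m>0].reshape(-1,1),0,255,cv2.THRESH_OTSU)
top=blobs(((m>0)&(b>t)).astype(np.uint8)*255,30)[0]; e=cv2.fitEllipse(cv2.convexHull(top)); P=onz(*C,*e[0],.122); print('cone top',np.round(e[0]),np.round(e[1]),P,Y(P))
x,y,w,hh=cv2.boundingRect(c); print('bbox',x,y,w,hh); P=onz(*C,x+hh/2,y+hh/2,.018); print('foot approx',P,Y(P))
s=bot.read_state();print(s['time'],s['wrist_force'])
E
```

```text
10.367158330564896 -12.459693412742727
ball [519. 247.] [ 0.5813 -0.3458  0.045 ] [ 0.0753 -0.0023]
ball [137. 256.] [0.5803 0.3305 0.045 ] [0.075  0.0024]
ball [334. 212.] [ 0.6511 -0.0209  0.037 ] [0.0734 0.3299]
bail [157.8 346.5] [-0.0903  0.0026] len 60.95746612548828 ang to board y 0.4
bail [151.4 308.9] [-0.0218  0.0023] len 60.414222717285156 ang to board y 0.6
cone top [521. 328.] [19. 19.] [ 0.44810429 -0.31231997  0.122     ] [-0.062   0.0016]
bbox 482 305 49 35
foot approx [ 0.44734934 -0.31356385  0.018     ] [-0.0625  0.0002]
38.2 [0.56885436 0.27071195 0.16395502]
```

All within tolerance: offsets are 3 mm at most and the cone is upright. The robot is clear and touches nothing, so I hand in.

```bash
python3 -c "
from workcell import bot
print(bot.finish_job())"
```

```text
the job is handed in; nothing more can be done
None
```

Both kits are made up and the job is handed in, at about 38 s of the 128 s allowed. The hand-in reports no verdict.

**Placed:** The green board has a ball in its ring and a bail on each outline. The yellow board has a ball in its ring and the cone on its mark. The third ball stayed in the tray's middle seat throughout.

**Last check** (top camera, board frames):

| Piece | Offset from its place |
|---|---|
| Balls in the rings | 2.4 mm or less |
| Bails | 2.6 mm or less, within 0.6° |
| Cone | about 2.5 mm along the board's x, 2 mm or less in y, upright (its top lies within about 2 mm of its foot) |

The gripper was clear of everything and wrist force was under 1 N.

**What disagreed or went wrong:**
- **Fingertip position:** the text puts the fingertips 22 mm ahead of the reported TCP. Both the wrist and side cameras showed them about 20 mm behind it when shut and about 35 mm behind when open, so I planned every height from the measured tips.
- **Joint 6:** it reached the end of its range while carrying the first bail, so I turned the other way.
- **Cone:** before release it was about 4 mm off, so I lifted it, shifted it and set it down again.
- **Camera agreement:** the cameras mostly differed by 2–3 mm. Wrist readings taken while the arm was still settling were up to about 5 mm off. The last check used the top camera only, because the arm hid parts of the side view.

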